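# Load the bench shaker and hold its pulse knob at the third click

## Task

Pack the red-lidded jar and the yellow-capped slide case into the shaker's tray beside the white-lidded jar, all three standing upright on the tray floor, set down and not dropped. Then grip the black spring-return pulse knob, turn it clockwise from off to the third click without going on towards the fourth, and finish still holding it there, because it springs back if let go. Leave everything else on the bench where it is.

Things in the scene. Friction and masses are not known exactly. Their poses are not given: they have to be found in the camera images.
- red_jar_mid (a point): The jar to load: red lid, standing on the table, about 90 g. 74 mm tall screw-lid specimen jar, clear body 46 mm across, ribbed lid 49 mm across over the top 24 mm; the point is on its axis half-way up (37 mm over its foot), z up
- slide_case_mid (a point): The slide case to load: upright rectangular box, cream body and yellow cap, 50 mm (its x) by 28 mm (its y) by 78 mm tall, about 80 g, standing on the table; the point is its centre (39 mm over its foot), z up
- white_jar_mid (a point): White-lidded jar that already stands at the +y end of the shaker's tray and stays in the tray. 74 mm tall screw-lid specimen jar, clear body 46 mm across, ribbed lid 49 mm across over the top 24 mm; the point is on its axis half-way up (37 mm over its foot), z up
- tray_in (a point): Centre of the inner floor of the shaker's open aluminium tray, 63 mm over the table. Inside 60 mm along x, 152 mm along y; walls 3 mm thick, 25 mm high inside, no dividers. The two jars and the case fit in one row along y with about 6 mm between neighbours, the case with its 50 mm side along x
- shaker: Fixed bench shaker, a navy box with grey deck: 290 mm (x) by 220 mm (y), deck 60 mm over the table; origin under its middle, z up. The tray centre is 65 mm in its +x. The pulse knob's axis is 85 mm in its -x, on a round turret 84 mm across and 20 mm high on the deck
- knob_grip (a point): Grip point of the black pulse knob, on its vertical axis, 112 mm over the table, 10 mm below the knob's top. Bar grip 50 mm long (this x, turning with the knob), 16 mm wide (y), 34 mm high, standing on a disc 52 mm across and 8 mm high that lies on the turret; a white line marks the bar's -x end, the pointer
- pulse_knob (a joint): Knob angle (rad), growing clockwise seen from above. 0 is off: hard stop, start, pointer to the shaker's -x at the red mark. Clicks, with white marks, every 24 deg: 0.42, 0.84, third 1.257, 1.68; end stop 2.09. A spring turns it back to off from any angle if let go. Turning takes 0.01 to 0.11 N m, swinging by 0.035 either way with every click
- blue_jar_mid (a point): Bystander, to be left alone: same jar with a blue lid on the table. 74 mm tall screw-lid specimen jar, clear body 46 mm across, ribbed lid 49 mm across over the top 24 mm; the point is on its axis half-way up (37 mm over its foot), z up
- slide_tray: Bystander: flat clear slide tray 85 x 115 x 14 mm on the table; origin under its centre
- wash_bottle: Bystander: white wash bottle, 70 mm across, 195 mm tall with a bent blue spout; origin under its centre
- tip_box: Bystander: open box of yellow pipette tips, 120 x 85 x 54 mm; origin under its centre
- marker: Bystander: lying marker pen 130 x 13 x 12 mm; origin under its middle
- carton: Bystander: small cardboard carton 70 x 45 x 25 mm; origin under its centre
- red_jar: The red-lidded jar of point red_jar_mid; origin at the centre of its foot
- slide_case: The slide case of point slide_case_mid; origin at the centre of its foot
- white_jar: The white-lidded jar of point white_jar_mid; origin at the centre of its foot
There are look-alikes about, which are no part of the job. Leave any orange or purple look-alike of the slide_case alone.

How it is judged:
By the outcome, as a careful person would: the job done as asked, in the order asked, and still so for the second after the job is handed in, while the arm keeps its last pose, push and grip.
It also fails if it takes over 67 s, if anything falls off the work surface, if the arm or the gripper's body presses on something with over 40 N, if the wrist force passes 120 N, or if a joint passes its speed limit or range.

## Robot

A 6-joint arm with a two-finger parallel gripper is mounted at the origin on the work surface. World frame = base frame: x ahead of the robot, y to its left, z up, the work surface at z = 0. Lengths are in m, angles in degrees, forces in N, time in s.
With the tool pointing down it reaches from about 0.3 to 0.75 m from the base axis. Payload 8.5 kg.
Tool frame: the origin (TCP) lies midway between the tips of the shut fingers; the grasp point (between the pads) lies 19 mm behind it; y points along the fingers, x is the direction in which the jaws open and shut, and the axes are right-handed (so a half turn about y gives the same grasp; the last joint's range is limited). The gripper opens to 85 mm and grips with 20 to 120 N. Pads are 22 mm wide; open, the fingers measure 114 mm over their backs; the gripper's body (76 mm by 85 mm) begins 54 mm behind the grasp point. The pads swing forward as they close: fully open they stand 13 mm farther back than shut.
Start: joints at [-83.726, 21.807, 74.336, -0, 83.858, -12.336], TCP at [0.176, -0.521, 0.231] pointing down, gripper open.
Joint ranges: [-178.18, 178.18], [-50.72, 133.34], [12.68, 142.11], [-81.47, 261.47], [9.98, 163.14], [-165.26, 165.26]. Speed limits (degrees/s): [136.94, 136.94, 180, 180, 180, 180].

## Interface

Orientations are given as a 3x3 rotation matrix whose columns are the frame's x, y, z axes.
In Python, from rig import env gives the robot as it stands.
- The arm moves only by the tool carry_out, never from a script. Its argument "plan" is a list of rows, each a list of 3 entries, a list of its own where there are three numbers: the shift along the tool's x, y, z in m, then the turn, a rotation vector about the tool's x, y, z in degrees, then the finger opening in m, from 0 to 0.0854. In form: [[[dx, dy, dz], [ax, ay, az], jaw], ...]. A call has 1 to 8 rows; each row shifts and turns the commanded pose from where the row before left it, along the tool's axes as they then stand; what a row does not reach is not made up. A row lasts 1/8 s, in which the tool goes at most 62.5 mm and 10.7 degrees, less where a joint would pass 70% of its speed; a pose out of reach is approached as far as the arm can. A call is refused whole if a number of a shift passes 0.0625 or a number of a turn 10.7, either way. A call with a gripper value outside its range is refused whole. The fingers move at their own pace and stop on an object; "force" is the grip in N (left out, the last holds). Time passes only in rows, so rows that do not move let the fingers close. It gives the time, the measured TCP pose, the force and the opening at its end, in the units of the state.
- env.observe(): the state, without advancing time (a new reading comes with each control period).
- env.get_image(name): name is "scene" or "top" or "wrist"; returns a dict with "image" (480x640x3 uint8, red, green, blue), "vfov" (degrees; the focal length in pixels is half the picture's height over the tangent of half this angle, whatever the lens; pixels are square), "cx", "cy" (the principal point, pixels), "k1" (the pictures are not rectified: a ray, as slopes to the right and down, at radius r is drawn at 1 + k1 r^2 times it, then the intrinsics apply), "rvec" (rotation vector, rad) and "tvec" (3), from world to camera coordinates, as OpenCV has them; the wrist camera has in their place "tool_from_camera" (4x4, takes a point from camera to tool coordinates, whose origin is the TCP and whose axes are the tool frame's). Camera axes: x right, y down, z forward; pixel columns grow to the right and rows downward; lengths in m; the calibration is good to about 2 mm. A picture is of the moment at which its call begins: read the wrist's pose just before it. There is no depth.
- env.close_job(): hands the job in, once; it reports no verdict.
Trained networks look in a picture, given as the dict that the camera call returned (one of the last four; its "shot" number tells which), for a name from the list of things; names that differ only in an ending like _2 or _b are one class to them, and where a whole thing is asked for, a point or a joint stands for the part that bears it (a point fixed in the world has none). Each returns a list of dicts, best first, with "conf" (0 to 1); they miss things now and then, are a little off and sometimes report something else, mostly with a low value. They report only what shows in the picture. A call takes as long as a camera call. They do not tell look-alikes from the thing itself.
- env.outline_of(target, picture): "mask" (480x640 bool, what is visible of it) and "pixel" ([row, column] in pixels, amid what is visible of it).
The state is a dict: "time_s": time; "q": joint angles; "qvel": joint speeds; "joint_efforts": joint torques, N m; "position": TCP position; "tool_rot": TCP orientation; "ft_force": force on the tool from outside, world axes, zero at the start; "wrist_torque": the same for the moment, N m; "grip_width": finger opening in m.
Only numpy, scipy, OpenCV 4.12 (cv2) and the standard library are available. Lean on these libraries where they do the work, as an engineer would, in place of code of your own. Each camera call takes 0.05 s, during which the arm holds its last target.

## Working session

There is one attempt and no reset: what is moved stays moved. The work goes in short steps, Python scripts to look and compute and a tool call to move; the robot and the scene stay as the last step left them, time stands still between calls to the robot, and variables do not carry over. Pictures are saved under pics/ and viewed, and the job is handed in when it is done.

Besides the shell and the picture viewer there is one more tool, called after "Call:" by a JSON object that holds its "fn" and its "kwargs". carry_out: Moves the arm, as the interface text tells. Its arguments: {"type":"object","properties":{"plan":{"type":"array","items":{"type":"array"}},"force":{"type":"number"}},"required":["plan"]}

```bash
ls; mkdir -p pics; cat > h.py <<'E'
import numpy as np, cv2
from rig import env
def save(p,n,crop=None,s=1):
    im=p["image"][:,:,::-1]
    if crop: r0,r1,c0,c1=crop; im=im[r0:r1,c0:c1]
    if s!=1: im=cv2.resize(im,None,fx=s,fy=s,interpolation=cv2.INTER_CUBIC)
    cv2.imwrite("pics/"+n+".png",im)
def cam(p,st=None):
    f=240/np.tan(np.radians(p["vfov"])/2)
    if "rvec" in p:
        R=cv2.Rodrigues(np.array(p["rvec"],float))[0]; t=np.array(p["tvec"],float).ravel()
    else:
        T=np.array(p["tool_from_camera"]); W=np.eye(4); W[:3,:3]=st["tool_rot"]; W[:3,3]=st["position"]
        C=np.linalg.inv(W@T); R=C[:3,:3]; t=C[:3,3]
    return f,R,t
def ray(p,row,col,st=None):
    f,R,t=cam(p,st)
    d=np.array([(col-p["cx"])/f,(row-p["cy"])/f]); u=d.copy()
    for _ in range(30): u=d/(1+p["k1"]*(u@u))
    return -R.T@t, R.T@np.array([u[0],u[1],1])
def atz(p,row,col,z,st=None):
    o,d=ray(p,row,col,st); return o+d*(z-o[2])/d[2]
def proj(p,X,st=None):
    f,R,t=cam(p,st); c=R@np.asarray(X,float)+t; u=c[:2]/c[2]; u=u*(1+p["k1"]*(u@u))
    return np.array([p["cy"]+f*u[1],p["cx"]+f*u[0]])
E
python3 - <<'E'
from h import *
st=env.observe(); print({k:np.round(v,3).tolist() for k,v in st.items()})
for n in ["scene","top","wrist"]:
    p=env.get_image(n); save(p,n+"0"); print(n,p["vfov"],p["cx"],p["cy"],p["k1"],p.get("tvec"),p.get("tool_from_camera"))
    for t in ["red_jar","slide_case","white_jar","blue_jar_mid","shaker","knob_grip"]:
        r=env.outline_of(t,p)
        print(t,[(round(x["conf"],2),np.round(x["pixel"]).tolist(),int(x["mask"].sum())) for x in r])
E
```

```text
pics
{'time_s': 0.0, 'q': [-83.726, 21.841, 74.385, 0.0, 83.857, -12.337], 'qvel': [-0.004, 0.057, 0.031, 0.007, -0.088, -0.083], 'joint_efforts': [-0.001, -44.846, -23.128, -0.0, 0.005, -0.0], 'position': [0.175, -0.521, 0.231], 'tool_rot': [[0.319, -0.0, 0.948], [-0.948, 0.001, 0.319], [-0.001, -1.0, 0.0]], 'ft_force': [0.292, 0.712, 0.009], 'wrist_torque': [-0.031, 0.02, -0.005], 'grip_width': 0.085}
scene 48.41844077442201 314.58820712765385 243.2685207182215 -0.034976707034840064 [ 0.2350991  -0.28165762  1.85236386] None
red_jar [(0.92, [230.0, 237.0], 449)]
slide_case [(0.87, [320.0, 419.0], 514), (0.85, [355.0, 414.0], 530), (0.75, [280.0, 459.0], 357)]
white_jar []
blue_jar_mid [(0.59, [278.0, 421.0], 469)]
shaker [(0.95, [274.0, 323.0], 7184), (0.68, [275.0, 422.0], 467)]
knob_grip [(0.7, [235.0, 345.0], 280)]
top 55.17916326798507 326.0605439336656 232.4932908827959 0.013146555940805637 [-0.03211378  0.54322505  1.19901353] None
red_jar [(0.82, [238.0, 420.0], 379)]
slide_case [(0.9, [161.0, 187.0], 331), (0.84, [274.0, 171.0], 390), (0.55, [202.0, 198.0], 317)]
white_jar [(0.58, [194.0, 291.0], 372)]
blue_jar_mid [(0.57, [256.0, 208.0], 418)]
shaker [(0.77, [232.0, 308.0], 9457)]
knob_grip []
wrist 68.1643106170039 320.06127581659496 237.79286850019722 -0.06467556255825513 None [[ 9.99998568e-01 -1.72523080e-04 -1.68367751e-03 -1.89248352e-04]
 [ 1.56358375e-03 -2.86628133e-01  9.58040640e-01 -1.41946208e-01]
 [-6.47873462e-04 -9.58041901e-01 -2.86627453e-01  7.31113099e-02]
 [ 0.00000000e+00  0.00000000e+00  0.00000000e+00  1.00000000e+00]]
red_jar []
slide_case []
white_jar []
blue_jar_mid []
shaker []
knob_grip []
```

View pics/scene0.png

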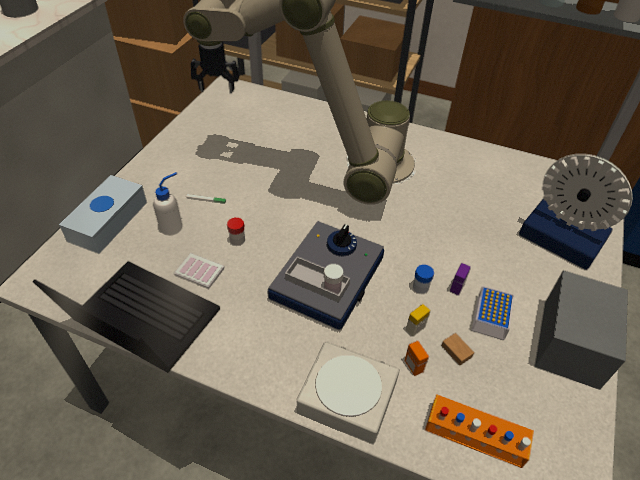

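View pics/top0.png

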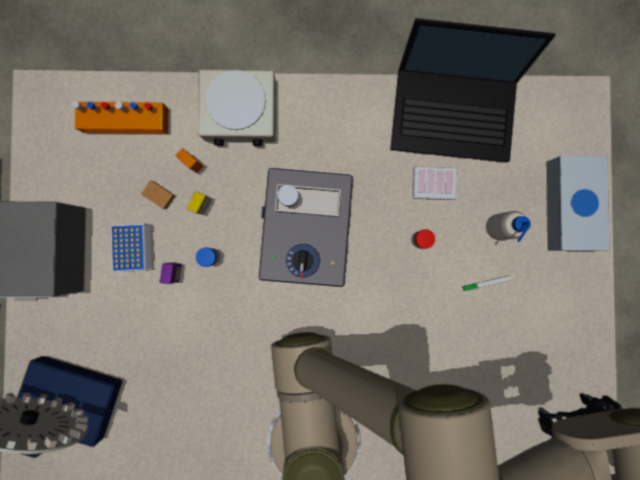

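View pics/wrist0.png

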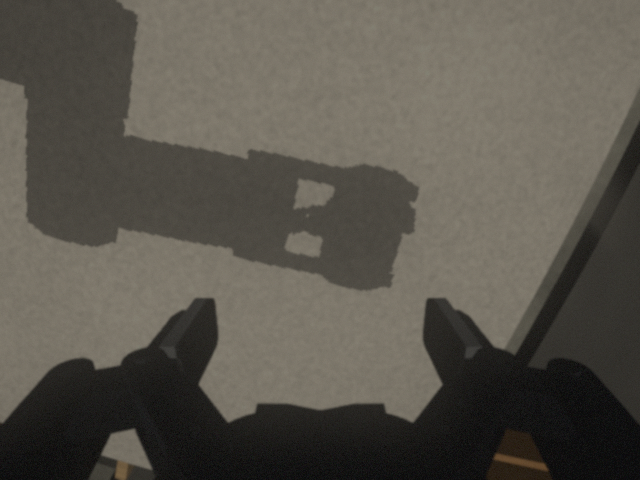

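```bash
python3 - <<'E'
from h import *
p=env.get_image("top"); s=env.get_image("scene")
a=cv2.resize(p["image"][130:310,140:260][:,:,::-1],None,fx=3.3,fy=3.3,interpolation=cv2.INTER_CUBIC)
b=cv2.resize(p["image"][160:295,250:365][:,:,::-1],None,fx=3.5,fy=4.4,interpolation=cv2.INTER_CUBIC)
cv2.imwrite("pics/crop1.png",np.hstack([a,b]) if a.shape[0]==b.shape[0] else np.hstack([a[:590],b[:590]]))
def blob(im,lo,hi,near,rad=25):
    hsv=cv2.cvtColor(im,cv2.COLOR_RGB2HSV); m=cv2.inRange(hsv,lo,hi)
    n,l,stt,c=cv2.connectedComponentsWithStats(m)
    best=[(stt[i,4],c[i][::-1],stt[i]) for i in range(1,n) if np.hypot(*(c[i][::-1]-near))<rad]
    return max(best,key=lambda x:x[0]) if best else None
for nm,im,near in [("top",p,(238,422)),("scene",s,(228,236))]:
    r=env.outline_of("red_jar",im)[0]; m=r["mask"]; ys,xs=np.nonzero(m)
    bl=blob(im["image"],(0,140,70),(8,255,255),near); print(nm,"red lid",bl, atz(im,*bl[1],0.062 if nm=="scene" else 0.072)[:3], "mask ctr",ys.mean(),xs.mean())
for nm,im,near in [("top",p,(202,198)),("scene",s,(316,419))]:
    bl=blob(im["image"],(20,140,70),(33,255,255),near); print(nm,"yel",bl)
    print(atz(im,*bl[1],0.068))
E
```

```text
top red lid (np.int32(300), array([238.58666667, 424.42666667]), array([415, 230,  20,  18, 300], dtype=int32)) [ 0.52653462 -0.27604907  0.072     ] mask ctr 238.70738636363637 423.26420454545456
scene red lid (np.int32(227), array([225.39207048, 235.25991189]), array([227, 217,  17,  18, 227], dtype=int32)) [ 0.5279813  -0.28224741  0.062     ] mask ctr 320.1235059760956 417.5239043824701
top yel (np.int32(229), array([201.88646288, 196.29694323]), array([188, 192,  18,  21, 229], dtype=int32))
[0.61648152 0.29539444 0.068     ]
scene yel (np.int32(260), array([314.06153846, 418.97692308]), array([409, 304,  21,  21, 260], dtype=int32))
[0.61957565 0.29228841 0.068     ]
```

View pics/crop1.png

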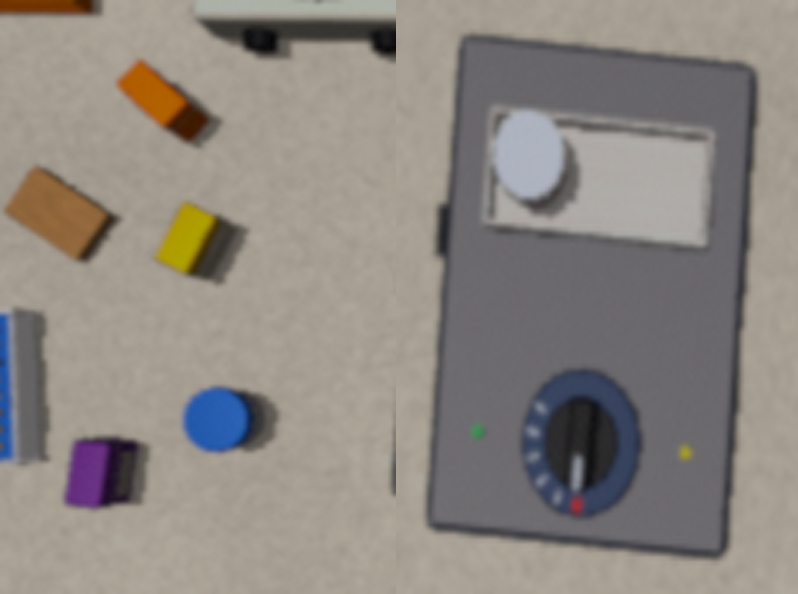

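```bash
python3 - <<'E'
from h import *
p=env.get_image("top")
def q(x,y): return (160+y/4.4,250+(x-396)/3.5)
print("deck");C=[atz(p,*q(*c),0.06) for c in [(461,35),(755,64),(726,557),(428,528)]]
for c in C: print(c)
C=np.array(C);print("center",C.mean(0), "len",np.linalg.norm(C[0]-C[3]),np.linalg.norm(C[1]-C[2]),np.linalg.norm(C[0]-C[1]))
v=(C[0]-C[3]+C[1]-C[2]);yaw=np.degrees(np.arctan2(v[1],v[0]));print("yaw",yaw)
T=np.array([atz(p,*q(*c),0.088) for c in [(491,105),(714,130),(707,246),(484,225)]]);print("tray",T.mean(0));print(T)
v=(T[0]-T[3]+T[1]-T[2]);print(np.degrees(np.arctan2(v[1],v[0])));v=T[0]-T[1]+T[3]-T[2];print(np.degrees(np.arctan2(-v[0],v[1])), np.linalg.norm(v)/2)
print("knob turret",atz(p,*q(582,442),0.08))
print("white lid",atz(p,*q(528,155),0.137))
print("yellow top corners",[atz(p,130+y/3.3,140+x/3.3,0.078) .round(4)for x,y in [(190,203),(218,217),(187,273),(157,256)]])
E
```

```text
deck
[0.70452449 0.11677003 0.06      ]
[ 0.68907644 -0.09636853  0.06      ]
[ 0.40529463 -0.0756525   0.06      ]
[0.42152716 0.13820007 0.06      ]
center [0.55510568 0.02073727 0.06      ] len 0.28380756934415496 0.28453693865779983 0.21369765315693023
yaw -4.252725869104041
tray [0.6202488  0.01593763 0.088     ]
[[ 0.66010961  0.09239488  0.088     ]
 [ 0.64689629 -0.06517022  0.088     ]
 [ 0.58144481 -0.06033099  0.088     ]
 [ 0.59254447  0.09685687  0.088     ]]
-3.9999109970794877
-4.417021194273309 0.15784529696299543
knob turret [0.47116339 0.02756105 0.08      ]
white lid [0.62618994 0.06302445 0.137     ]
yellow top corners [array([0.6413, 0.29  , 0.078 ]), array([0.6308, 0.2689, 0.078 ]), array([0.5885, 0.2915, 0.078 ]), array([0.6012, 0.314 , 0.078 ])]
```

```bash
cat >> h.py <<'E'
from scipy.spatial.transform import Rotation as Ro
def yawR(y):
    c,s=np.cos(np.radians(y)),np.sin(np.radians(y))
    x=np.array([c,s,0]); yy=np.array([0,0,-1.]); return np.array([x,yy,np.cross(x,yy)]).T
def plan(P,yaw,n,jaw,start=None):
    """rows (rounded) from the current pose to world P, yaw, tool down; straight line"""
    st=env.observe(); p=np.array(st["position"]) ; R=np.array(st["tool_rot"])
    if start: p,R=np.array(start[0]),yawR(start[1])
    P=np.array(P,float); rv=Ro.from_matrix(R.T@yawR(yaw)).as_rotvec(degrees=True)
    for i in range(n):
        tgt=p+(P-p)/(n-i); d=np.round(R.T@(tgt-p),4); a=np.round(Ro.from_matrix(R.T@yawR(yaw)).as_rotvec(degrees=True)/(n-i),1)
        print("[%s, %s, %s],"%(d.tolist(),a.tolist(),jaw)); p=p+R@d; R=R@Ro.from_rotvec(a,degrees=True).as_matrix()
    print("end",p.round(4),"yaw",np.degrees(np.arctan2(R[1,0],R[0,0])).round(2))
def show():
    st=env.observe(); R=np.array(st["tool_rot"]); print("t",round(st["time_s"],2),"p",np.round(st["position"],4),"yaw",np.degrees(np.arctan2(R[1,0],R[0,0])).round(2),"down",R[:,1].round(4),"F",np.round(st["ft_force"],1),"w",round(st["grip_width"],4)); return st
E
python3 - <<'E'
from h import *
plan([0.50,-0.28,0.22],-4.3,12,0.085)
E
```

```text
[[-0.0104, 0.0009, 0.032], [0.0, -5.6, 0.0], 0.085],
[[-0.0072, 0.0009, 0.0329], [0.0, -5.6, 0.0], 0.085],
[[-0.004, 0.001, 0.0335], [0.0, -5.6, 0.0], 0.085],
[[-0.0007, 0.0009, 0.0337], [0.0, -5.6, 0.0], 0.085],
[[0.0026, 0.001, 0.0336], [0.0, -5.6, 0.0], 0.085],
[[0.0058, 0.0009, 0.0332], [0.0, -5.6, 0.0], 0.085],
[[0.009, 0.001, 0.0325], [0.0, -5.6, 0.0], 0.085],
[[0.0122, 0.0009, 0.0314], [0.0, -5.6, 0.0], 0.085],
[[0.0152, 0.001, 0.0301], [0.0, -5.6, 0.0], 0.085],
[[0.018, 0.0009, 0.0284], [0.0, -5.6, 0.0], 0.085],
[[0.0207, 0.001, 0.0266], [0.0, -5.5, 0.0], 0.085],
[[0.0232, 0.0009, 0.0244], [0.0, -5.6, 0.0], 0.085],
end [ 0.5  -0.28  0.22] yaw -4.29
```

Call:
{"fn": "carry_out", "kwargs": {"plan": [[[-0.01,0.001,0.032],[0,-5.6,0],0.085],[[-0.007,0.001,0.033],[0,-5.6,0],0.085],[[-0.004,0.001,0.034],[0,-5.6,0],0.085],[[-0.001,0.001,0.034],[0,-5.6,0],0.085],[[0.003,0.001,0.034],[0,-5.6,0],0.085],[[0.006,0.001,0.033],[0,-5.6,0],0.085],[[0.009,0.001,0.033],[0,-5.6,0],0.085],[[0.012,0.001,0.031],[0,-5.6,0],0.085]]}}

```text
time_s: 2.3
position: [0.394, -0.3597, 0.2233]
tool_rot: [[0.896, 0.0, 0.445], [-0.445, -0.0, 0.896], [0.0, -1.0, -0.0]]
ft_force: [0.2, -0.7, 0.3]
grip_width: 0.0847
```

Call:
{"fn": "carry_out", "kwargs": {"plan": [[[0.015,0.001,0.03],[0,-5.6,0],0.085],[[0.018,0.001,0.028],[0,-5.6,0],0.085],[[0.021,0.001,0.027],[0,-5.6,0],0.085],[[0.023,0.001,0.024],[0,-5.6,0],0.085],[[0,0,0],[0,0,0],0.085]]}}

```text
time_s: 2.92
position: [0.5021, -0.2792, 0.219]
tool_rot: [[0.998, -0.0, 0.07], [-0.07, 0.0, 0.998], [-0.0, -1.0, 0.0]]
ft_force: [-0.7, -0.0, 0.3]
grip_width: 0.0849
```

```bash
python3 - <<'E'
from h import *
st=show(); p=env.get_image("wrist"); save(p,"w1")
for r in env.outline_of("red_jar",p): print(r["conf"],r["pixel"])
print("jar pred",proj(p,[0.527,-0.278,0.074],st))
t=env.get_image("top"); save(t,"top1")
E
```

```text
t 2.92 p [ 0.5021 -0.2792  0.219 ] yaw -4.02 down [-1.e-04  3.e-04 -1.e+00] F [-0.7 -0.   0.3] w 0.0849
0.89 [213.5, 351.8]
jar pred [220.4319832  350.01028229]
```

View pics/w1.png

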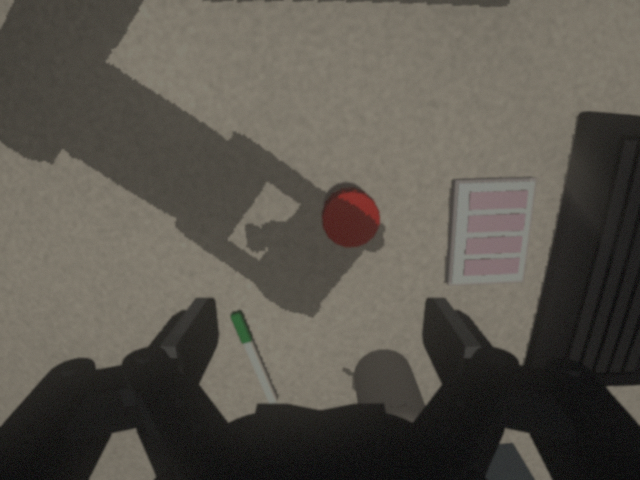

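```bash
python3 - <<'E'
from h import *
st=show(); p=env.get_image("wrist")
hsv=cv2.cvtColor(p["image"],cv2.COLOR_RGB2HSV); m=(cv2.inRange(hsv,(0,140,110),(10,255,255))>0)|(cv2.inRange(hsv,(170,140,110),(180,255,255))>0)
ys,xs=np.nonzero(m); print(m.sum(),ys.min(),ys.max(),xs.min(),xs.max(),ys.mean(),xs.mean())
for r,c in [(ys.max(),(xs.min()+xs.max())/2),((ys.max()-(xs.max()-xs.min())/2),(xs.min()+xs.max())/2)]: print(atz(p,r,c,0.074,st))
print(np.linalg.norm(atz(p,219,xs.min(),.074,st)-atz(p,219,xs.max(),.074,st)))
save(p,"w1c",(170,270,300,400),5)
E
```

```text
t 3.08 p [ 0.5005 -0.2809  0.2193] yaw -4.27 down [-3.e-04 -1.e-04 -1.e+00] F [ 1.1 -0.2 -0.6] w 0.0851
617 190 222 339 380 202.4813614262561 363.26904376012965
[ 0.533195  -0.2818974  0.074    ]
[ 0.53396712 -0.2645665   0.074     ]
0.03419318753855673
```

View pics/w1c.png

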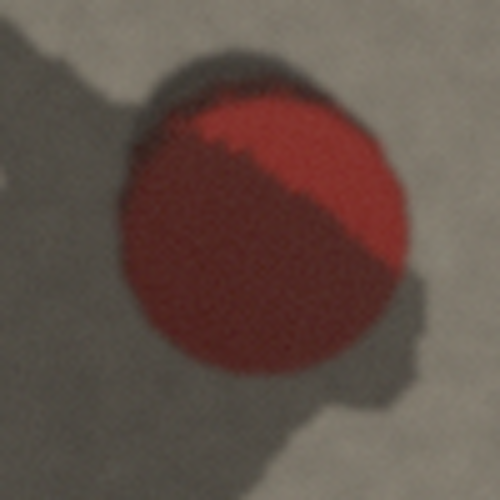

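```bash
python3 - <<'E'
from h import *
st=show(); p=env.get_image("wrist")
print(atz(p,216.4,352.8,0.074,st), np.linalg.norm(atz(p,216,324,.074,st)-atz(p,216,382,.074,st)))
P=atz(p,216.4,352.8,0.074,st)
plan([P[0],P[1],0.14],-4.3,3,0.085)
E
```

```text
t 3.12 p [ 0.5004 -0.2811  0.2194] yaw -4.3 down [-2.e-04 -1.e-04 -1.e+00] F [-0.4 -0.6 -0.2] w 0.085
[ 0.5277626  -0.27690996  0.074     ] 0.04824394493890476
[[0.009, 0.0265, 0.0021], [0.0, 0.0, -0.0], 0.085],
[[0.009, 0.0264, 0.0021], [0.0, 0.0, -0.0], 0.085],
[[0.009, 0.0265, 0.002], [0.0, 0.0, -0.0], 0.085],
end [ 0.5277 -0.2769  0.14  ] yaw -4.3
```

Call:
{"fn": "carry_out", "kwargs": {"plan": [[[0.009,0.0265,0.002],[0,0,0],0.085],[[0.009,0.0265,0.002],[0,0,0],0.085],[[0.009,0.0265,0.002],[0,0,0],0.085],[[0,0.03,0],[0,0,0],0.085],[[0,0.03,0],[0,0,0],0.085],[[0,0.025,0],[0,0,0],0.085],[[0,0.018,0],[0,0,0],0.085],[[0,0,0],[0,0,0],0.085]], "force": 30}}

```text
time_s: 4.18
position: [0.5275, -0.2767, 0.0359]
tool_rot: [[0.997, -0.002, 0.075], [-0.075, 0.001, 0.997], [-0.002, -1.0, 0.001]]
ft_force: [0.1, -0.7, 0.3]
grip_width: 0.085
```

Call:
{"fn": "carry_out", "kwargs": {"plan": [[[0,0,0],[0,0,0],0.04],[[0,0,0],[0,0,0],0.04],[[0,0,0],[0,0,0],0.04],[[0,0,0],[0,0,0],0.04],[[0,0,0],[0,0,0],0.04],[[0,0,0],[0,0,0],0.04]]}}

```text
time_s: 4.92
position: [0.5287, -0.2768, 0.0379]
tool_rot: [[0.997, 0.001, 0.073], [-0.073, -0.001, 0.997], [0.001, -1.0, -0.001]]
ft_force: [-1.7, 0.3, 5.7]
grip_width: 0.0484
```

```bash
python3 - <<'E'
from h import *
st=show(); p=env.get_image("wrist"); save(p,"w2")
E
```

```text
t 4.92 p [ 0.5287 -0.2768  0.0379] yaw -4.19 down [ 0.0013 -0.0013 -1.    ] F [-1.7  0.3  5.7] w 0.0484
```

View pics/w2.png

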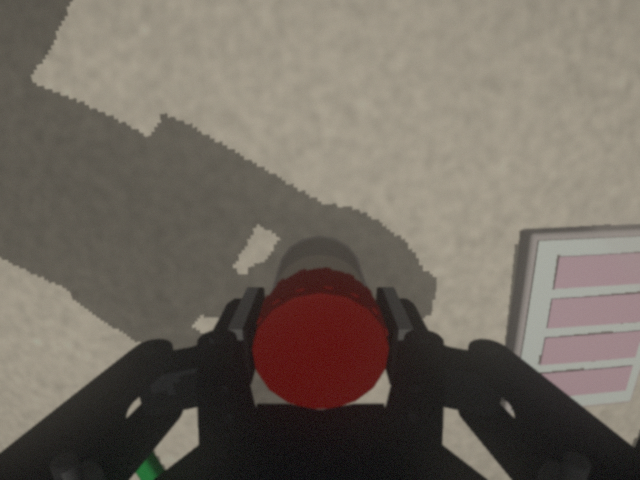

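```bash
python3 - <<'E'
from h import *
st=show(); p=env.get_image("wrist")
print(atz(p,340,320.5,0.074,st))
plan([st["position"][0],st["position"][1],0.2],-4.3,4,0.04)
# tray target
c=np.array([0.6203,0.0160]); y=np.radians(-4.3); ex=np.array([np.cos(y),np.sin(y)]); ey=np.array([-np.sin(y),np.cos(y)])
print("red slot",c-0.046*ey,"case slot",c)
E
```

```text
t 4.97 p [ 0.5287 -0.2768  0.0379] yaw -4.19 down [ 0.0013 -0.0013 -1.    ] F [-2.6  0.3  6.6] w 0.0481
[ 0.52909466 -0.27157319  0.074     ]
[[0.0001, -0.0405, -0.0], [0.0, 0.0, 0.0], 0.04],
[[0.0, -0.0405, -0.0001], [0.0, 0.0, 0.0], 0.04],
[[0.0001, -0.0405, -0.0], [0.0, 0.1, 0.0], 0.04],
[[0.0, -0.0406, -0.0001], [0.1, 0.0, 0.1], 0.04],
end [ 0.5287 -0.2768  0.2   ] yaw -4.29
red slot [ 0.61685098 -0.02987052] case slot [0.6203 0.016 ]
```

Call:
{"fn": "carry_out", "kwargs": {"plan": [[[0,-0.01,0],[0,0,0],0.04],[[0,-0.03,0],[0,0,0],0.04],[[0,-0.04,0],[0,0,0],0.04],[[0,-0.04,0],[0,0,0],0.04],[[0,-0.04,0],[0,0,0],0.04],[[0,0,0],[0,0,0],0.04]]}}

```text
time_s: 5.78
position: [0.5292, -0.2769, 0.2004]
tool_rot: [[0.997, 0.005, 0.073], [-0.073, -0.004, 0.997], [0.005, -1.0, -0.004]]
ft_force: [0.1, 0.1, -2.2]
grip_width: 0.0481
```

```bash
python3 - <<'E'
from h import *
show()
plan([0.617,-0.030,0.20],-4.3,7,0.04)
E
```

```text
t 5.78 p [ 0.5292 -0.2769  0.2004] yaw -4.18 down [ 0.0051 -0.004  -1.    ] F [ 0.1  0.1 -2.2] w 0.0481
[[0.0099, -0.0, 0.0361], [0.0, 0.0, 0.0], 0.04],
[[0.0099, -0.0, 0.0361], [0.0, 0.0, 0.1], 0.04],
[[0.01, -0.0001, 0.0361], [0.0, 0.0, 0.0], 0.04],
[[0.0099, -0.0, 0.0361], [0.1, 0.0, 0.1], 0.04],
[[0.01, -0.0, 0.0361], [0.0, 0.0, 0.0], 0.04],
[[0.0099, -0.0, 0.0361], [0.1, 0.1, 0.1], 0.04],
[[0.0099, 0.0, 0.036], [0.0, 0.0, 0.0], 0.04],
end [ 0.617 -0.03   0.2  ] yaw -4.28
```

Call:
{"fn": "carry_out", "kwargs": {"plan": [[[0.01,0,0.036],[0,0,0],0.04],[[0.01,0,0.036],[0,0,0],0.04],[[0.01,0,0.036],[0,0,0],0.04],[[0.01,0,0.036],[0,0,0],0.04],[[0.01,0,0.036],[0,0,0],0.04],[[0.01,0,0.036],[0,0,0],0.04],[[0.01,0,0.036],[0,0,0],0.04],[[0,0,0],[0,0,0],0.04]]}}

```text
time_s: 6.78
position: [0.6165, -0.0278, 0.1956]
tool_rot: [[0.998, -0.002, 0.07], [-0.07, 0.001, 0.998], [-0.002, -1.0, 0.001]]
ft_force: [0.3, -0.2, -1.8]
grip_width: 0.0484
```

```bash
python3 - <<'E'
from h import *
st=show(); p=env.get_image("wrist"); save(p,"w3")
show()
s=env.get_image("scene"); save(s,"s3",(180,340,240,420),4)
E
```

```text
t 6.78 p [ 0.6165 -0.0278  0.1956] yaw -4.0 down [-2.e-03  9.e-04 -1.e+00] F [ 0.3 -0.2 -1.8] w 0.0484
t 6.83 p [ 0.6163 -0.0292  0.1958] yaw -4.08 down [-2.e-03  3.e-04 -1.e+00] F [-0.4 -0.6 -1.9] w 0.0487
```

View pics/w3.png

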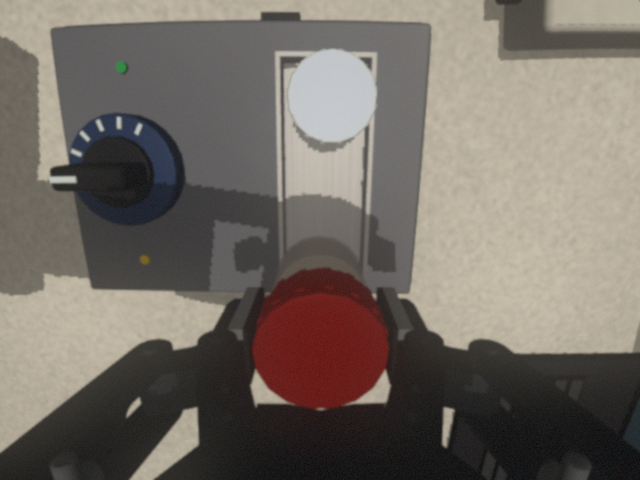

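View pics/s3.png

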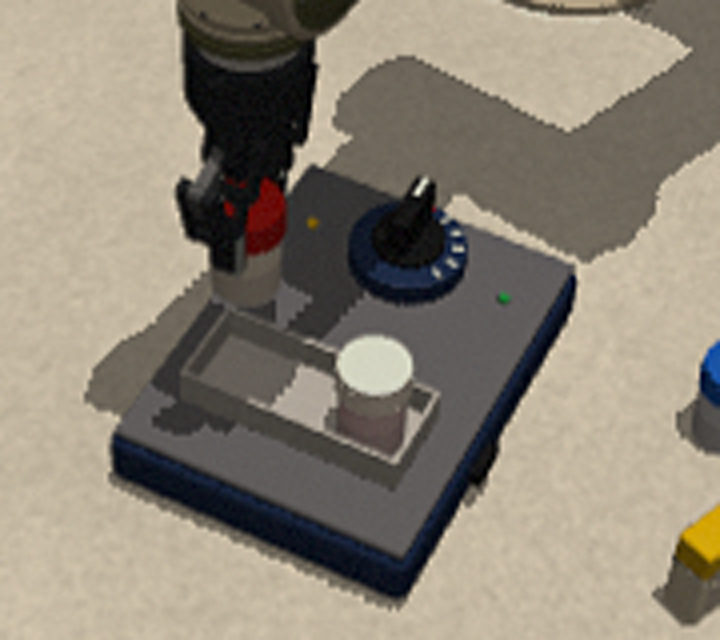

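```bash
python3 - <<'E'
from h import *
st=show(); p=env.get_image("wrist")
w=atz(p,95,332,0.137,st); print("white",w)
a=atz(p,53,276,.088,st); b=atz(p,53,378,.088,st); print("tray +y corners",a,b,np.linalg.norm(a-b))
l=atz(p,240,276.5,.088,st); r=atz(p,240,366,.088,st); print("at row240",l,r,np.linalg.norm(l-r))
d=l-a; print("edge yaw",np.degrees(np.arctan2(d[0],-d[1]))); d=r-b; print(np.degrees(np.arctan2(d[0],-d[1])))
y=np.radians(-4.3); ey=np.array([-np.sin(y),np.cos(y)])
mid=(a+b)/2; print("tray ctr",mid[:2]-ey*0.079)
rz=st["position"][2]+0.037
print("red",atz(p,342,320.5,rz,st),atz(p,345,320.5,rz,st),st["position"])
save(p,"w3c",(20,300,250,400),3)
save(p,"w3d",(30,160,260,400),5)
E
```

```text
t 6.88 p [ 0.6162 -0.0302  0.196 ] yaw -4.16 down [-1.7e-03  2.0e-04 -1.0e+00] F [-0.6 -0.5 -0.8] w 0.0481
white [0.62910121 0.06191269 0.137     ]
tray +y corners [0.59645314 0.09521975 0.088     ] [0.66231667 0.09044412 0.088     ] 0.0660364377324352
at row240 [ 0.58360872 -0.03069594  0.088     ] [ 0.64941456 -0.03547796  0.088     ] 0.06597935418057793
edge yaw -5.82448698640067
-5.850174816890588
tray ctr [0.62346159 0.01405431]
red [ 0.61669812 -0.02524433  0.23296254] [ 0.61661186 -0.02642663  0.23296254] [ 0.61618405 -0.03018432  0.19596254]
```

View pics/w3d.png

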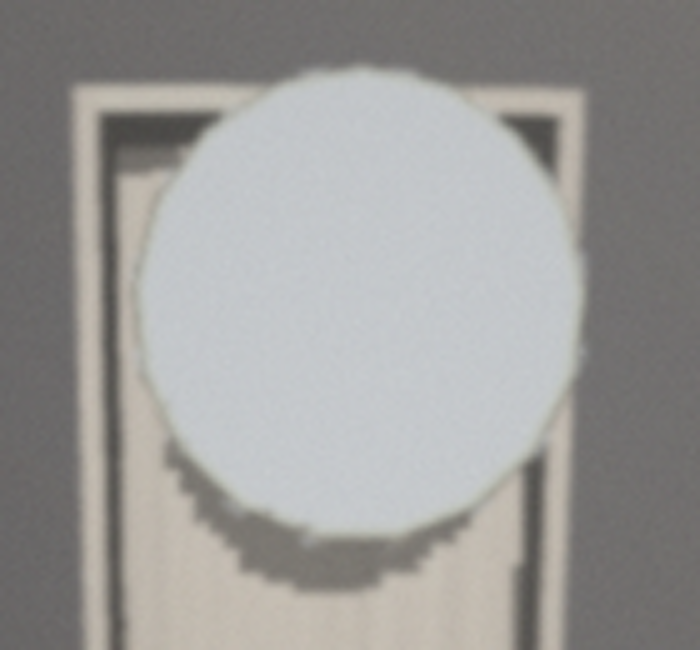

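View pics/w3c.png

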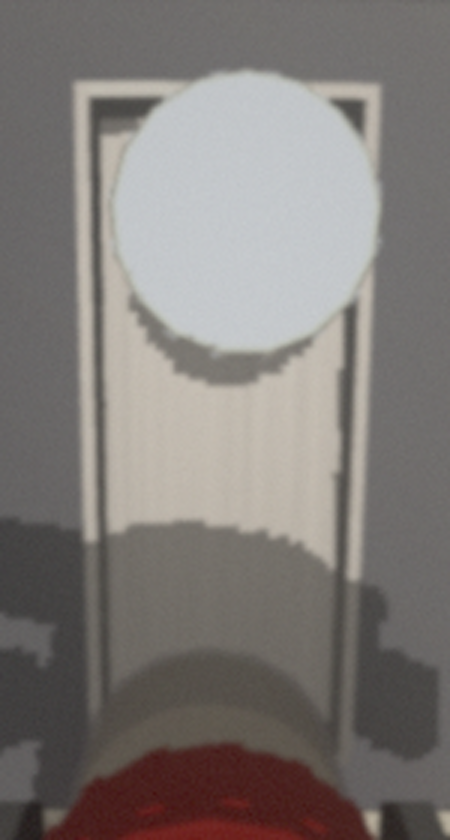

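Call:
{"fn": "carry_out", "kwargs": {"plan": [[[0.0025,0,-0.002],[0,0,0],0.04],[[0,0.025,0],[0,0,0],0.04],[[0,0.025,0],[0,0,0],0.04],[[0,0.016,0],[0,0,0],0.04],[[0,0,0],[0,0,0],0.04]]}}

```text
time_s: 7.55
position: [0.6186, -0.0328, 0.13]
tool_rot: [[0.997, -0.002, 0.074], [-0.074, 0.0, 0.997], [-0.002, -1.0, 0.0]]
ft_force: [-0.5, 0.5, -0.2]
grip_width: 0.0483
```

```bash
python3 - <<'E'
from h import *
st=show(); p=env.get_image("wrist"); save(p,"w4")
s=env.get_image("scene"); save(s,"s4",(200,320,250,390),5)
show()
E
```

```text
t 7.55 p [ 0.6186 -0.0328  0.13  ] yaw -4.23 down [-1.9e-03  5.0e-04 -1.0e+00] F [-0.5  0.5 -0.2] w 0.0483
t 7.65 p [ 0.6194 -0.0327  0.1317] yaw -4.21 down [ 1.3e-03 -4.0e-04 -1.0e+00] F [ 0.   0.3 -1.7] w 0.0482
```

View pics/w4.png

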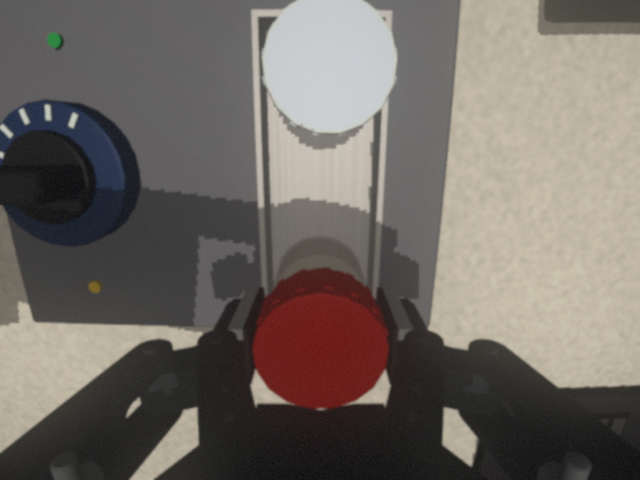

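View pics/s4.png

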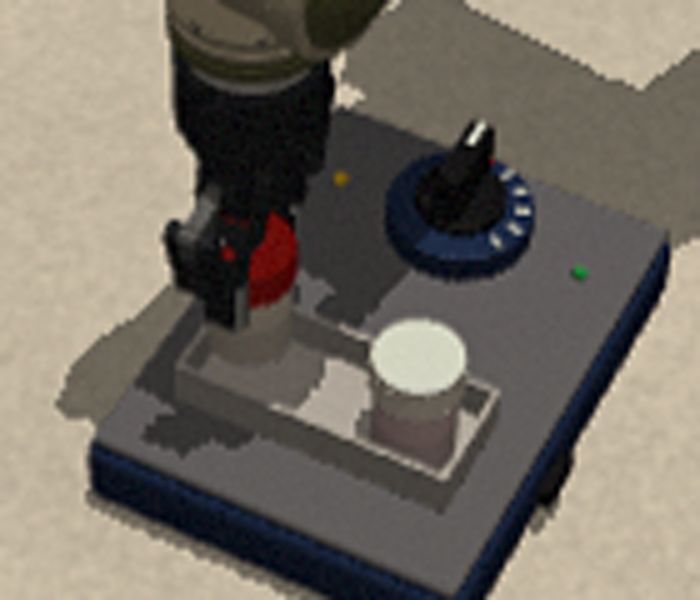

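```bash
python3 - <<'E'
from h import *
st=show(); p=env.get_image("wrist"); z=st["position"][2]
w=atz(p,65,330,0.137,st); r=atz(p,343,320.5,z+0.036,st); print(w,r,w-r)
a=atz(p,11.5,251.5,.088,st);b=atz(p,11.5,392.5,.088,st); print(a,b)
y=np.radians(-4.3); ey=np.array([-np.sin(y),np.cos(y)]);print((a+b)[:2]/2-.079*ey)
s=env.get_image("scene")
for loc in (-.076,): 
  pass
E
```

```text
t 7.65 p [ 0.6194 -0.0327  0.1317] yaw -4.21 down [ 1.3e-03 -4.0e-04 -1.0e+00] F [ 0.   0.3 -1.7] w 0.0482
[0.6299927  0.06345806 0.137     ] [ 0.619725   -0.02881331  0.16767287] [ 0.0102677   0.09227137 -0.03067287]
[0.59671558 0.09843211 0.088     ] [0.66293766 0.09356502 0.088     ]
[0.6239033  0.01722094]
```

Call:
{"fn": "carry_out", "kwargs": {"plan": [[[0,0.012,0],[0,0,0],0.04],[[0,0.01,0],[0,0,0],0.04],[[0,0.004,0],[0,0,0],0.04],[[0,0,0],[0,0,0],0.04]]}}

```text
time_s: 8.25
position: [0.6188, -0.0323, 0.1044]
tool_rot: [[0.997, -0.001, 0.073], [-0.073, 0.0, 0.997], [-0.001, -1.0, 0.0]]
ft_force: [-0.1, -0.7, -1.2]
grip_width: 0.048
```

Call:
{"fn": "carry_out", "kwargs": {"plan": [[[0,0.002,0],[0,0,0],0.04],[[0,0,0],[0,0,0],0.04]]}}

```text
time_s: 8.5
position: [0.619, -0.0324, 0.1028]
tool_rot: [[0.997, 0.0, 0.073], [-0.073, -0.0, 0.997], [0.0, -1.0, -0.0]]
ft_force: [0.0, 0.2, 0.4]
grip_width: 0.0483
```

Call:
{"fn": "carry_out", "kwargs": {"plan": [[[0,0.001,0],[0,0,0],0.04],[[0,0,0],[0,0,0],0.04]]}}

```text
time_s: 8.75
position: [0.6189, -0.0323, 0.1018]
tool_rot: [[0.997, -0.0, 0.073], [-0.073, 0.0, 0.997], [-0.0, -1.0, 0.0]]
ft_force: [-0.3, 0.3, -0.2]
grip_width: 0.0483
```

Call:
{"fn": "carry_out", "kwargs": {"plan": [[[0,0.001,0],[0,0,0],0.04],[[0,0,0],[0,0,0],0.04]]}}

```text
time_s: 9.0
position: [0.619, -0.0324, 0.101]
tool_rot: [[0.997, 0.0, 0.073], [-0.073, -0.0, 0.997], [0.0, -1.0, -0.0]]
ft_force: [-1.1, -0.4, 0.2]
grip_width: 0.0484
```

Call:
{"fn": "carry_out", "kwargs": {"plan": [[[0,0.001,0],[0,0,0],0.04],[[0,0,0],[0,0,0],0.04]]}}

```text
time_s: 9.25
position: [0.619, -0.0324, 0.1009]
tool_rot: [[0.997, 0.001, 0.073], [-0.073, -0.0, 0.997], [0.001, -1.0, -0.0]]
ft_force: [-3.0, 1.1, 6.9]
grip_width: 0.0484
```

Call:
{"fn": "carry_out", "kwargs": {"plan": [[[0,0,0],[0,0,0],0.054],[[0,0,0],[0,0,0],0.06],[[0,0,0],[0,0,0],0.075],[[0,0,0],[0,0,0],0.08],[[0,-0.02,0],[0,0,0],0.08],[[0,-0.03,0],[0,0,0],0.08],[[0,-0.04,0],[0,0,0],0.08],[[0,-0.03,0],[0,0,0],0.08]]}}

```text
time_s: 10.25
position: [0.6191, -0.0324, 0.2216]
tool_rot: [[0.997, 0.001, 0.073], [-0.073, -0.0, 0.997], [0.001, -1.0, -0.0]]
ft_force: [0.8, 1.0, -0.0]
grip_width: 0.0802
```

```bash
python3 - <<'E'
from h import *
st=show(); p=env.get_image("wrist"); save(p,"w5")
s=env.get_image("scene"); save(s,"s5",(200,320,250,390),5)
print("above case, rows")
plan([0.617,0.250,0.23],-29,8,0.08)
E
```

```text
t 10.25 p [ 0.6191 -0.0324  0.2216] yaw -4.19 down [ 1.3e-03 -3.0e-04 -1.0e+00] F [ 0.8  1.  -0. ] w 0.0802
above case, rows
[[-0.003, -0.0009, 0.0352], [-0.0, 3.1, 0.0], 0.08],
[[-0.0048, -0.0009, 0.035], [-0.0, 3.1, 0.1], 0.08],
[[-0.0067, -0.0009, 0.0347], [-0.0, 3.1, 0.0], 0.08],
[[-0.0086, -0.0009, 0.0343], [-0.0, 3.1, 0.1], 0.08],
[[-0.0105, -0.0008, 0.0337], [-0.0, 3.1, 0.0], 0.08],
[[-0.0122, -0.0009, 0.0331], [-0.0, 3.1, 0.1], 0.08],
[[-0.014, -0.0008, 0.0324], [-0.0, 3.1, 0.0], 0.08],
[[-0.0158, -0.0008, 0.0316], [-0.0, 3.1, 0.1], 0.08],
end [0.617 0.25  0.23 ] yaw -28.99
```

View pics/w5.png

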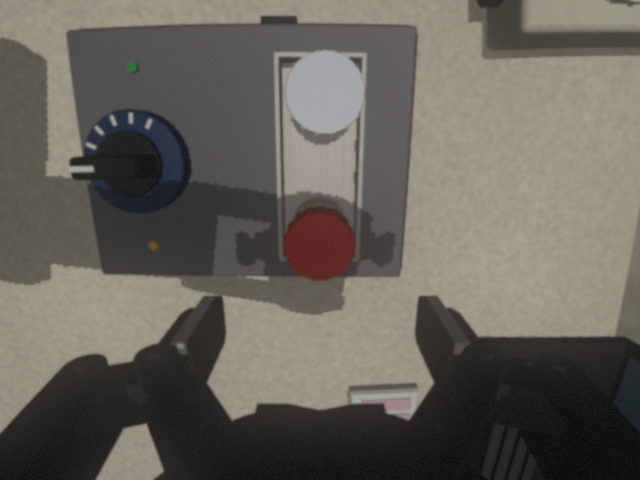

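View pics/s5.png

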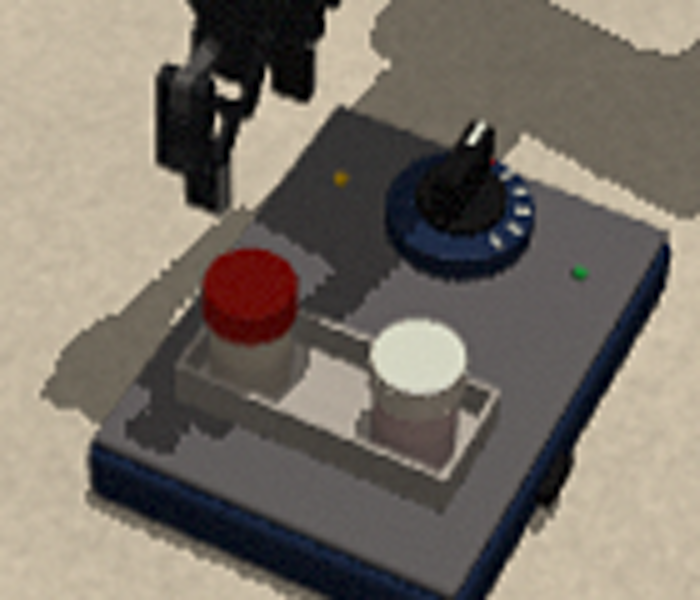

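```bash
python3 - <<'E'
from h import *
st=show(); p=env.get_image("wrist")
w=atz(p,91.5,325.5,0.137,st); r=atz(p,243.5,319.5,.137,st); print(w,r,np.linalg.norm(w-r),(w+r)/2)
y=np.radians(-4.3); ex=np.array([np.cos(y),np.sin(y)])
a=atz(p,53.5,274,.088,st);b=atz(p,53.5,367,.088,st);c=atz(p,220,278,.088,st);d=atz(p,220,361,.088,st)
for v in (b-a,d-c,a-c,b-d): print(v.round(4),np.linalg.norm(v).round(4))
print((a+b)/2,(c+d)/2)
print("knob disc",atz(p,161,137,.08,st)) 
save(p,"w5k",(20,290,60,370),2.5)
E
```

```text
t 10.35 p [ 0.62   -0.0326  0.2234] yaw -4.19 down [ 0.0064 -0.0016 -1.    ] F [1.1 0.2 0.9] w 0.0796
[0.63091616 0.0642396  0.137     ] [ 0.62017527 -0.03146554  0.137     ] 0.09630597539782675 [0.62554571 0.01638703 0.137     ]
[ 0.0666 -0.0048  0.    ] 0.0668
[ 0.0666 -0.005   0.    ] 0.0668
[0.0098 0.1227 0.    ] 0.1231
[0.0098 0.1229 0.    ] 0.1233
[0.63057449 0.0956172  0.088     ] [ 0.62073668 -0.02717978  0.088     ]
knob disc [0.47830646 0.03065928 0.08      ]
```

Call:
{"fn": "carry_out", "kwargs": {"plan": [[[-0.003,-0.001,0.035],[0,3.1,0],0.08],[[-0.005,-0.001,0.035],[0,3.1,0],0.08],[[-0.007,-0.001,0.035],[0,3.1,0],0.08],[[-0.009,-0.001,0.034],[0,3.1,0],0.08],[[-0.01,-0.001,0.034],[0,3.1,0],0.08],[[-0.012,-0.001,0.033],[0,3.1,0],0.08],[[-0.014,-0.001,0.032],[0,3.1,0],0.08],[[-0.016,-0.001,0.032],[0,3.1,0],0.08]]}}

```text
time_s: 11.4
position: [0.6152, 0.2512, 0.226]
tool_rot: [[0.874, -0.003, 0.486], [-0.486, -0.001, 0.874], [-0.002, -1.0, -0.002]]
ft_force: [-0.4, -0.1, 0.9]
grip_width: 0.0798
```

Call:
{"fn": "carry_out", "kwargs": {"plan": [[[0,0,0],[0,0,0],0.085]]}}

```text
time_s: 11.52
position: [0.6148, 0.2523, 0.2259]
tool_rot: [[0.876, -0.003, 0.482], [-0.482, -0.0, 0.876], [-0.002, -1.0, -0.002]]
ft_force: [0.3, 0.1, -0.1]
grip_width: 0.0854
```

```bash
python3 - <<'E'
from h import *
st=show(); p=env.get_image("wrist"); save(p,"w6"); save(p,"w6c",(150,300,250,400),5); print(proj(p,[.6155,.291,.078],st))
E
```

```text
t 11.53 p [0.6148 0.2523 0.2259] yaw -28.82 down [-2.7e-03 -3.0e-04 -1.0e+00] F [ 0.3  0.1 -0.1] w 0.0854
[181.7858055  298.81089435]
```

View pics/w6.png

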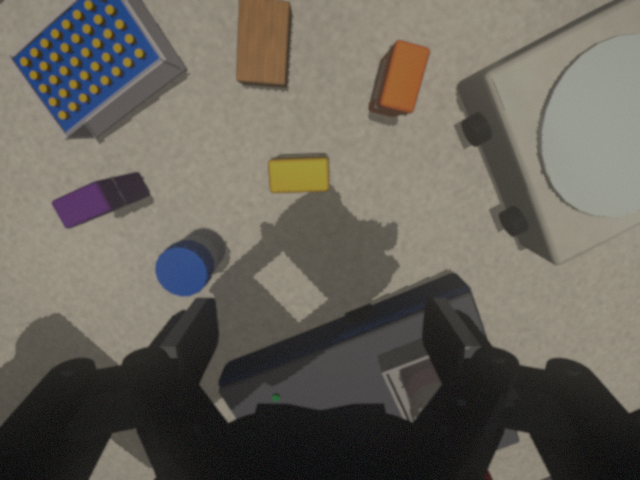

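View pics/w6c.png

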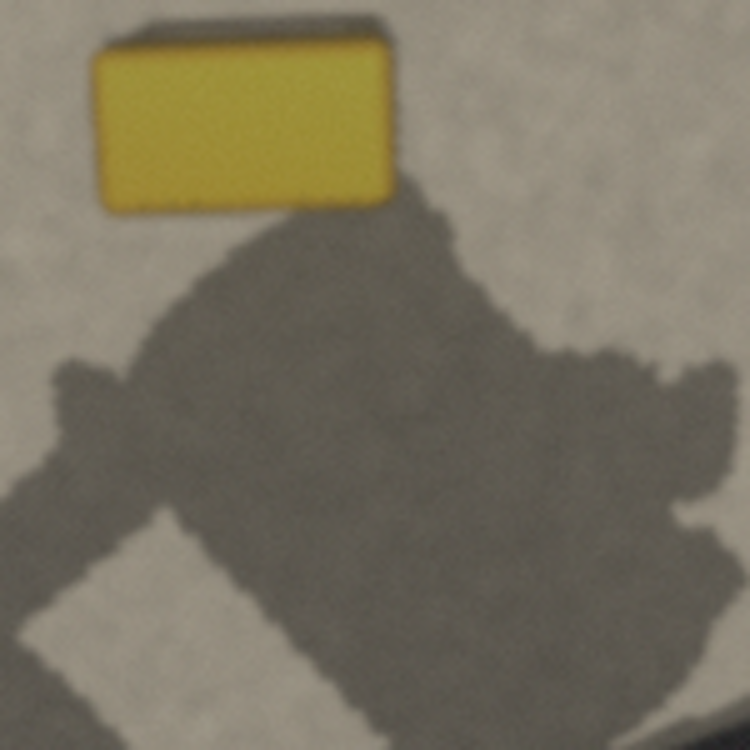

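```bash
python3 - <<'E'
from h import *
st=show(); p=env.get_image("wrist")
C=np.array([atz(p,150+y/5,250+x/5,.078,st) for x,y in [(95,45),(388,42),(392,206),(103,213)]]);print(C.round(4));print(C.mean(0))
for i in range(4): v=C[(i+1)%4]-C[i]; print(np.linalg.norm(v).round(4),np.degrees(np.arctan2(v[1],v[0])).round(1))
s=env.get_image("scene"); t=env.get_image("top"); save(s,"s6",(290,350,390,450),8); save(t,"t6",(170,230,170,230),8)
E
```

```text
t 11.57 p [0.6151 0.2508 0.2261] yaw -28.87 down [-2.4e-03 -7.0e-04 -1.0e+00] F [ 0.2 -0.3 -0.6] w 0.0849
[[0.604  0.317  0.078 ]
 [0.6454 0.2946 0.078 ]
 [0.6333 0.271  0.078 ]
 [0.5911 0.293  0.078 ]]
[0.61845704 0.29391508 0.078     ]
0.0471 -28.4
0.0265 -117.2
0.0476 152.5
0.0272 61.7
```

View pics/s6.png

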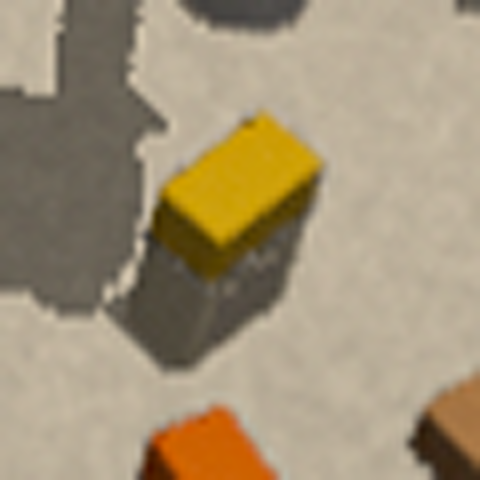

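View pics/t6.png

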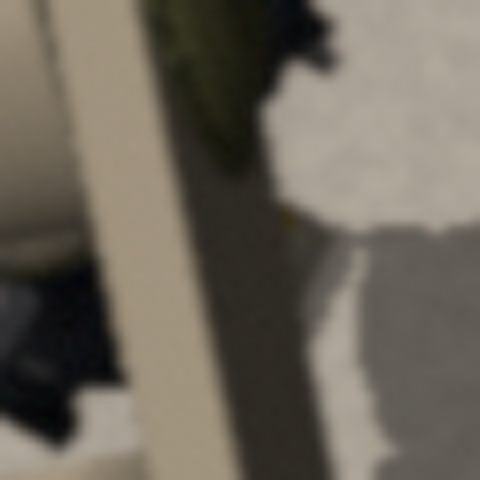

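```bash
python3 - <<'E'
from h import *
show(); plan([0.617,0.2925,0.14],-28.2,3,0.085)
E
```

```text
t 11.72 p [0.6156 0.2492 0.2271] yaw -29.03 down [-1.2e-03 -4.0e-04 -1.0e+00] F [ 1.2  0.6 -0.1] w 0.0853
[[-0.0066, 0.029, 0.0129], [0.0, -0.3, -0.0], 0.085],
[[-0.0065, 0.0291, 0.0129], [0.0, -0.3, -0.0], 0.085],
[[-0.0065, 0.029, 0.0129], [0.1, -0.2, -0.0], 0.085],
end [0.617  0.2925 0.14  ] yaw -28.23
```

Call:
{"fn": "carry_out", "kwargs": {"plan": [[[-0.0065,0.029,0.013],[0,-0.3,0],0.085],[[-0.0065,0.029,0.013],[0,-0.3,0],0.085],[[-0.0065,0.029,0.013],[0,-0.2,0],0.085],[[0,0,0],[0,0,0],0.085]]}}

```text
time_s: 12.22
position: [0.6164, 0.2932, 0.1385]
tool_rot: [[0.881, -0.005, 0.472], [-0.472, -0.001, 0.881], [-0.004, -1.0, -0.003]]
ft_force: [-0.1, -0.8, 0.6]
grip_width: 0.0849
```

```bash
python3 - <<'E'
from h import *
st=show(); p=env.get_image("wrist"); save(p,"w7")
E
```

```text
t 12.22 p [0.6164 0.2932 0.1385] yaw -28.19 down [-0.0047 -0.0013 -1.    ] F [-0.1 -0.8  0.6] w 0.0849
```

View pics/w7.png

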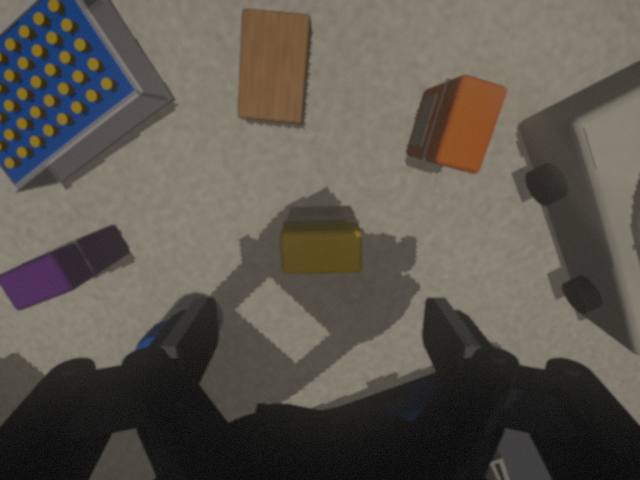

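Call:
{"fn": "carry_out", "kwargs": {"plan": [[[0,0.03,0],[0,0,0],0.085],[[0,0.03,0],[0,0,0],0.085],[[0,0.025,0],[0,0,0],0.085],[[0,0.013,0],[0,0,0],0.085],[[0,0,0],[0,0,0],0.085]]}}

```text
time_s: 12.9
position: [0.6177, 0.2932, 0.0434]
tool_rot: [[0.881, 0.0, 0.473], [-0.473, 0.0, 0.881], [0.0, -1.0, 0.0]]
ft_force: [-0.1, -0.0, 0.4]
grip_width: 0.085
```

Call:
{"fn": "carry_out", "kwargs": {"plan": [[[0,0,0],[0,0,0],0.06],[[0,0,0],[0,0,0],0.055],[[0,0,0],[0,0,0],0.04],[[0,0,0],[0,0,0],0.04],[[0,0,0],[0,0,0],0.04],[[0,0,0],[0,0,0],0.04],[[0,0,0],[0,0,0],0.04]]}}

```text
time_s: 13.78
position: [0.6176, 0.294, 0.0439]
tool_rot: [[0.881, 0.002, 0.472], [-0.472, 0.0, 0.881], [0.001, -1.0, 0.001]]
ft_force: [-0.9, -0.1, 5.7]
grip_width: 0.0498
```

```bash
python3 - <<'E'
from h import *
st=show(); p=env.get_image("wrist"); save(p,"w8")
E
```

```text
t 13.78 p [0.6176 0.294  0.0439] yaw -28.18 down [ 1.7e-03  4.0e-04 -1.0e+00] F [-0.9 -0.1  5.7] w 0.0498
```

View pics/w8.png

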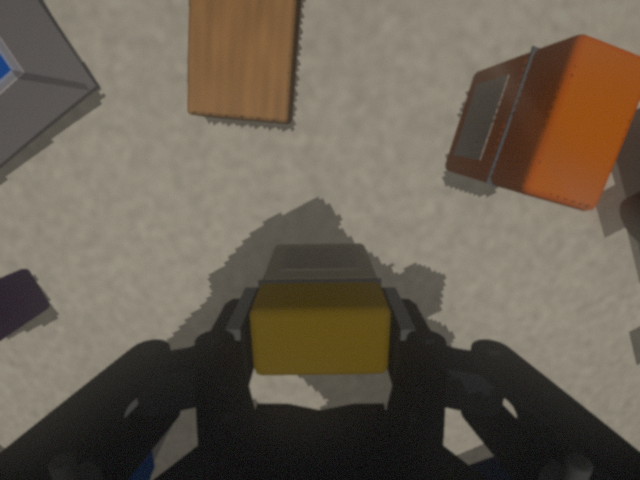

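Call:
{"fn": "carry_out", "kwargs": {"plan": [[[0,-0.01,0],[0,0,0],0.04],[[0,-0.03,0],[0,0,0],0.04],[[0,-0.04,0],[0,0,0],0.04],[[0,-0.045,0],[0,0,0],0.04],[[0,-0.045,0],[0,0,0],0.04],[[0,0,0],[0,0,0],0.04]]}}

```text
time_s: 14.58
position: [0.6182, 0.2941, 0.2174]
tool_rot: [[0.881, 0.007, 0.472], [-0.472, 0.002, 0.881], [0.006, -1.0, 0.005]]
ft_force: [0.1, -0.2, -2.1]
grip_width: 0.0499
```

```bash
python3 - <<'E'
from h import *
st=show(); p=env.get_image("wrist"); save(p,"w9",(220,420,220,420),4)
z=st["position"][2]-.044+.078
a=atz(p,372,321,z,st); b=atz(p,290,321,z,st); R=np.array(st["tool_rot"]); print((R.T@(a-st["position"])).round(4),(R.T@(b-st["position"])).round(4))
plan([0.6225,0.0155,0.215],-4.3,8,0.04)
E
```

```text
t 14.57 p [0.6182 0.2941 0.2174] yaw -28.18 down [ 0.0075  0.0021 -1.    ] F [ 0.1 -0.2 -2.1] w 0.0499
[ 0.0001 -0.0341 -0.0096] [ 0.0001 -0.0339  0.0229]
[[0.017, -0.0001, -0.0304], [-0.0, -3.0, 0.0], 0.04],
[[0.0154, -0.0001, -0.0312], [-0.0, -3.0, 0.0], 0.04],
[[0.0137, -0.0001, -0.032], [-0.0, -3.0, 0.0], 0.04],
[[0.012, -0.0001, -0.0327], [-0.0, -3.0, 0.0], 0.04],
[[0.0103, -0.0001, -0.0332], [-0.0, -3.0, 0.0], 0.04],
[[0.0086, -0.0001, -0.0337], [-0.0, -3.0, 0.0], 0.04],
[[0.0068, -0.0001, -0.0341], [-0.0, -2.9, 0.1], 0.04],
[[0.005, -0.0001, -0.0345], [-0.1, -3.0, 0.0], 0.04],
end [0.6225 0.0155 0.215 ] yaw -4.28
```

View pics/w9.png

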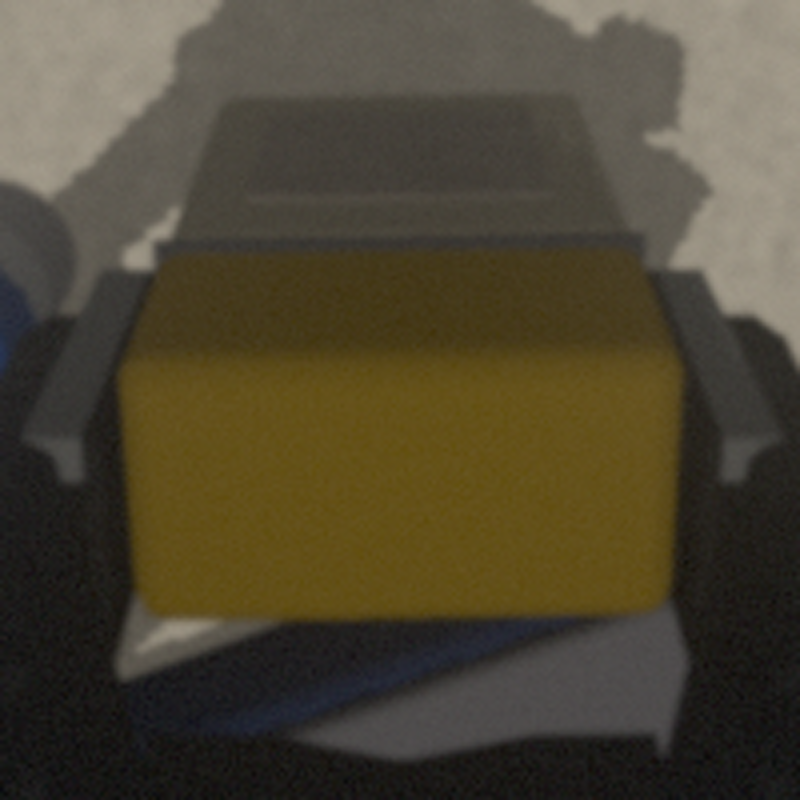

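Call:
{"fn": "carry_out", "kwargs": {"plan": [[[0.017,0,-0.0305],[0,-3,0],0.04],[[0.0155,0,-0.031],[0,-3,0],0.04],[[0.0135,0,-0.032],[0,-3,0],0.04],[[0.012,0,-0.0325],[0,-3,0],0.04],[[0.0105,0,-0.0335],[0,-3,0],0.04],[[0.0085,0,-0.034],[0,-3,0],0.04],[[0.007,0,-0.034],[0,-3,0],0.04],[[0.005,0,-0.0355],[0,-3,0],0.04]]}}

```text
time_s: 15.62
position: [0.6216, 0.0131, 0.2111]
tool_rot: [[0.997, -0.003, 0.071], [-0.071, 0.001, 0.997], [-0.003, -1.0, 0.0]]
ft_force: [-0.2, -1.1, -1.4]
grip_width: 0.0495
```

Call:
{"fn": "carry_out", "kwargs": {"plan": [[[0,0,0],[0,0,0],0.04],[[0,0,0],[0,0,0],0.04]]}}

```text
time_s: 15.88
position: [0.622, 0.0146, 0.2118]
tool_rot: [[0.997, -0.002, 0.074], [-0.074, 0.001, 0.997], [-0.002, -1.0, 0.0]]
ft_force: [0.1, 1.3, -1.3]
grip_width: 0.0497
```

```bash
python3 - <<'E'
from h import *
st=show(); p=env.get_image("wrist"); save(p,"w10")
s=env.get_image("scene"); save(s,"s10",(200,320,250,390),5)
E
```

```text
t 15.88 p [0.622  0.0146 0.2118] yaw -4.22 down [-2.1e-03  6.0e-04 -1.0e+00] F [ 0.1  1.3 -1.3] w 0.0497
```

View pics/w10.png

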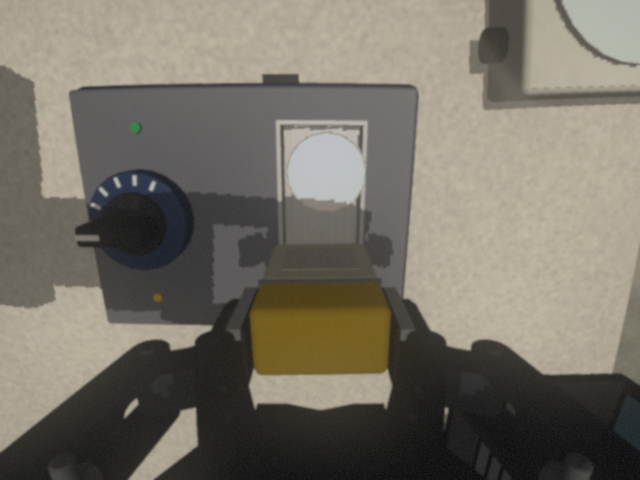

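View pics/s10.png

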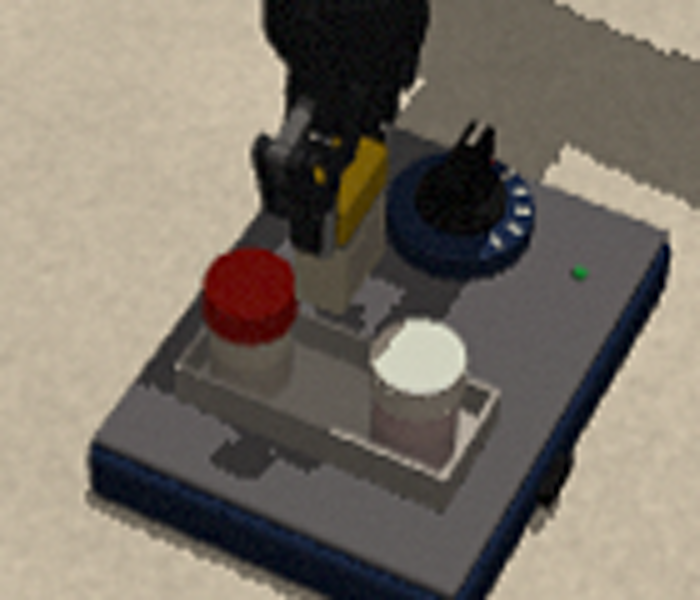

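Call:
{"fn": "carry_out", "kwargs": {"plan": [[[0.0005,0.022,0],[0,0,0],0.04],[[0,0,0],[0,0,0],0.04]]}}

```text
time_s: 16.23
position: [0.6221, 0.0151, 0.1893]
tool_rot: [[0.997, -0.004, 0.072], [-0.072, 0.001, 0.997], [-0.004, -1.0, 0.0]]
ft_force: [-0.8, 0.9, -0.9]
grip_width: 0.0499
```

```bash
python3 - <<'E'
from h import *
st=show(); p=env.get_image("wrist"); save(p,"w11",(100,400,200,440),2)
s=env.get_image("scene"); save(s,"s11",(200,320,250,390),5)
zb=st["position"][2]-.044
import json
for z,pt in [(zb,(246,320))]: print(atz(p,*pt,z,st))
E
```

```text
t 16.23 p [0.6221 0.0151 0.1893] yaw -4.14 down [-3.6e-03  7.0e-04 -1.0e+00] F [-0.8  0.9 -0.9] w 0.0499
[0.62273662 0.02824491 0.14530681]
```

View pics/w11.png

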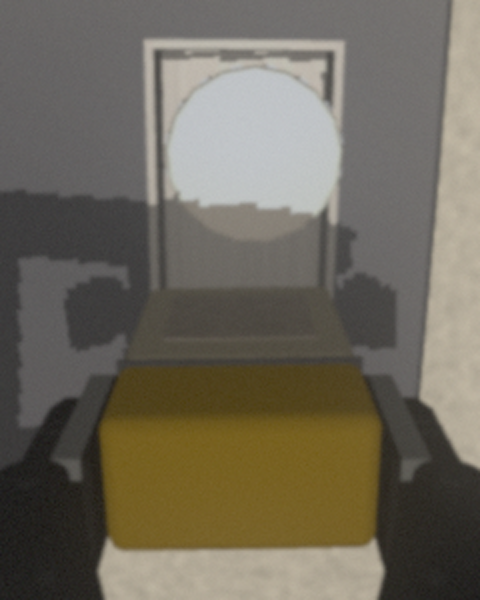

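View pics/s11.png

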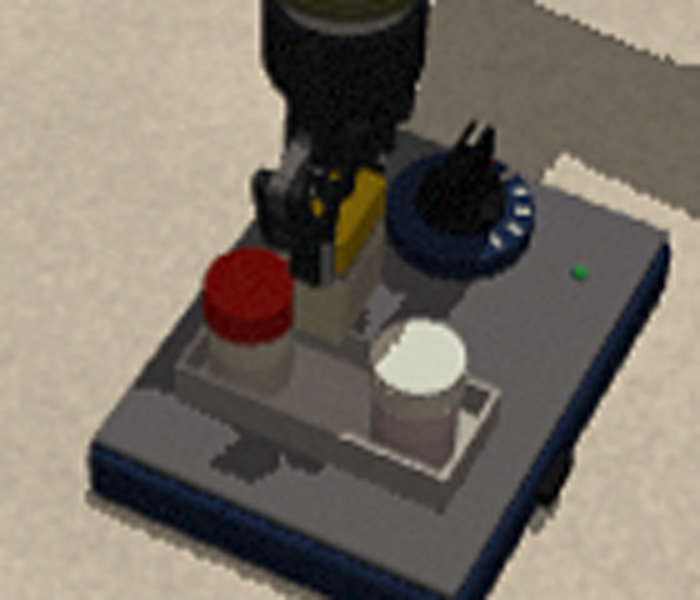

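```bash
python3 - <<'E'
from h import *
st=show(); p=env.get_image("wrist")
zb=st["position"][2]-.044
print("case",atz(p,245,276.5,zb,st),atz(p,245,369.5,zb,st))
print("tray",atz(p,225,275.5,.088,st),atz(p,225,367,.088,st), atz(p,121,272,.088,st),atz(p,121,372,.088,st))
save(p,"w11b",(110,260,255,405),5)
E
```

```text
t 16.32 p [0.623  0.0147 0.1912] yaw -4.15 down [ 2.e-04  0.e+00 -1.e+00] F [ 0.3  0.3 -1.6] w 0.0496
case [0.59992593 0.03011383 0.14724966] [0.65102372 0.02637768 0.14724966]
tray [0.59179853 0.02674058 0.088     ] [0.65699025 0.02197501 0.088     ] [0.59701298 0.09767125 0.088     ] [0.66303107 0.09285243 0.088     ]
```

View pics/w11b.png

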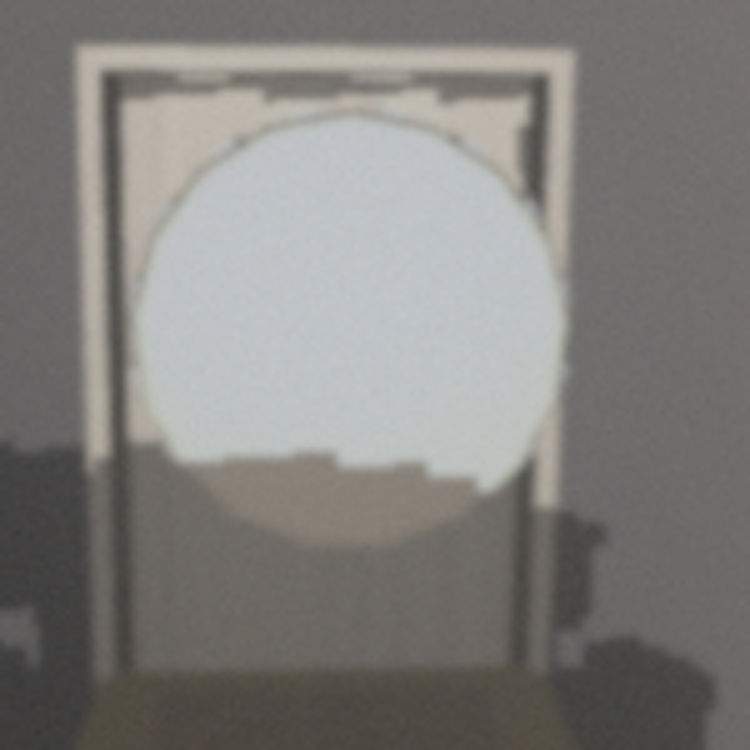

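Call:
{"fn": "carry_out", "kwargs": {"plan": [[[-0.0005,0.02,0.001],[0,0,0],0.04],[[0,0.02,0],[0,0,0],0.04],[[0,0.015,0],[0,0,0],0.04],[[0,0,0],[0,0,0],0.04]]}}

```text
time_s: 16.88
position: [0.6222, 0.0153, 0.1353]
tool_rot: [[0.997, -0.001, 0.073], [-0.073, 0.0, 0.997], [-0.001, -1.0, 0.0]]
ft_force: [-0.4, -0.3, -1.0]
grip_width: 0.0493
```

```bash
python3 - <<'E'
from h import *
st=show(); p=env.get_image("wrist"); save(p,"w12",(100,400,200,440),2)
s=env.get_image("scene"); save(s,"s12",(200,320,250,390),5)
E
```

```text
t 16.88 p [0.6222 0.0153 0.1353] yaw -4.19 down [-1.3e-03  2.0e-04 -1.0e+00] F [-0.4 -0.3 -1. ] w 0.0493
```

View pics/w12.png

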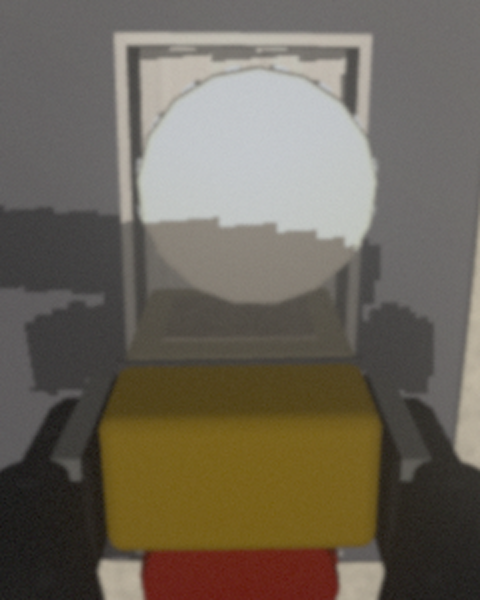

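View pics/s12.png

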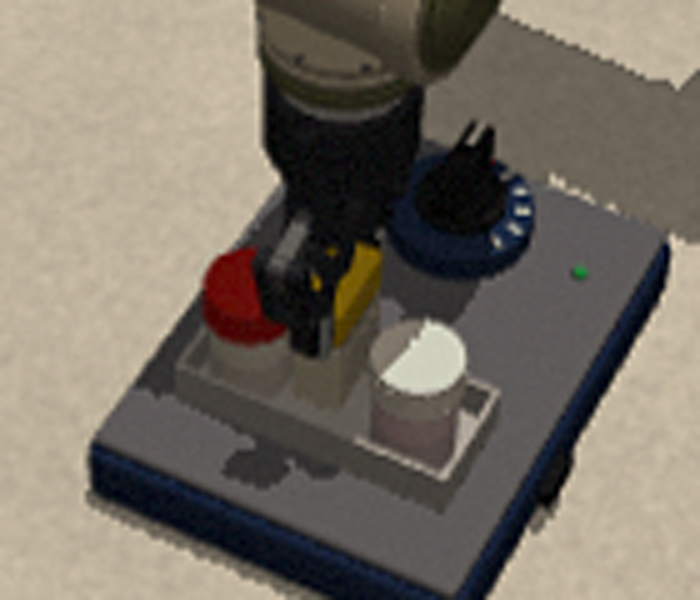

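Call:
{"fn": "carry_out", "kwargs": {"plan": [[[0,0.012,0],[0,0,0],0.04],[[0,0.01,0],[0,0,0],0.04],[[0,0.003,0],[0,0,0],0.04],[[0,0,0],[0,0,0],0.04]]}}

```text
time_s: 17.48
position: [0.6224, 0.0152, 0.1106]
tool_rot: [[0.997, -0.0, 0.073], [-0.073, 0.0, 0.997], [-0.0, -1.0, 0.0]]
ft_force: [-0.1, 1.0, -0.5]
grip_width: 0.0495
```

Call:
{"fn": "carry_out", "kwargs": {"plan": [[[0,0.0015,0],[0,0,0],0.04],[[0,0,0],[0,0,0],0.04]]}}

```text
time_s: 17.73
position: [0.6225, 0.0151, 0.1095]
tool_rot: [[0.997, 0.0, 0.073], [-0.073, -0.0, 0.997], [0.0, -1.0, -0.0]]
ft_force: [0.4, 0.7, -0.5]
grip_width: 0.0498
```

Call:
{"fn": "carry_out", "kwargs": {"plan": [[[0,0.001,0],[0,0,0],0.04],[[0,0,0],[0,0,0],0.04]]}}

```text
time_s: 17.98
position: [0.6224, 0.0152, 0.1083]
tool_rot: [[0.997, -0.0, 0.073], [-0.073, 0.0, 0.997], [-0.0, -1.0, 0.0]]
ft_force: [-1.1, -0.0, -0.8]
grip_width: 0.0497
```

Call:
{"fn": "carry_out", "kwargs": {"plan": [[[0,0.001,0],[0,0,0],0.04],[[0,0,0],[0,0,0],0.04]]}}

```text
time_s: 18.23
position: [0.6224, 0.0152, 0.1073]
tool_rot: [[0.997, -0.0, 0.073], [-0.073, -0.0, 0.997], [-0.0, -1.0, -0.0]]
ft_force: [-0.4, -0.5, -0.9]
grip_width: 0.0498
```

Call:
{"fn": "carry_out", "kwargs": {"plan": [[[0,0.0007,0],[0,0,0],0.04],[[0,0,0],[0,0,0],0.04]]}}

```text
time_s: 18.48
position: [0.6225, 0.0151, 0.1069]
tool_rot: [[0.997, 0.0, 0.073], [-0.073, -0.0, 0.997], [0.0, -1.0, -0.0]]
ft_force: [-0.9, 0.6, 1.7]
grip_width: 0.0495
```

Contact. Release and lift.

Call:
{"fn": "carry_out", "kwargs": {"plan": [[[0,0,0],[0,0,0],0.055],[[0,0,0],[0,0,0],0.06],[[0,0,0],[0,0,0],0.07],[[0,0,0],[0,0,0],0.075],[[0,-0.02,0],[0,0,0],0.075],[[0,-0.03,0],[0,0,0],0.075],[[0,-0.04,0],[0,0,0],0.075],[[0,-0.04,0],[0,0,0],0.075]]}}

```text
time_s: 19.48
position: [0.6223, 0.0152, 0.2378]
tool_rot: [[0.997, -0.0, 0.073], [-0.073, 0.0, 0.997], [-0.0, -1.0, 0.0]]
ft_force: [0.2, -0.3, 0.2]
grip_width: 0.0747
```

```bash
python3 - <<'E'
from h import *
st=show(); p=env.get_image("wrist"); save(p,"w13")
s=env.get_image("scene"); save(s,"s13",(200,320,250,390),5)
# knob: go over, jaw yaw 85.7
plan([0.472,0.0,0.24],85.7,12,0.06)
E
```

```text
t 19.48 p [0.6223 0.0152 0.2378] yaw -4.19 down [-2.e-04  0.e+00 -1.e+00] F [ 0.2 -0.3  0.2] w 0.0747
[[-0.0125, 0.0, -0.0022], [0.0, -7.5, 0.0], 0.06],
[[-0.0127, 0.0, -0.0005], [0.0, -7.5, 0.0], 0.06],
[[-0.0127, 0.0, 0.0011], [0.0, -7.5, 0.0], 0.06],
[[-0.0124, 0.0, 0.0028], [0.1, -7.5, 0.0], 0.06],
[[-0.0119, 0.0, 0.0044], [0.0, -7.5, 0.0], 0.06],
[[-0.0113, 0.0, 0.0059], [0.1, -7.5, 0.0], 0.06],
[[-0.0104, 0.0, 0.0073], [0.1, -7.5, 0.0], 0.06],
[[-0.0093, 0.0001, 0.0086], [0.0, -7.5, 0.1], 0.06],
[[-0.0081, 0.0001, 0.0098], [0.1, -7.5, 0.0], 0.06],
[[-0.0068, 0.0001, 0.0107], [0.0, -7.5, 0.1], 0.06],
[[-0.0053, 0.0001, 0.0116], [0.1, -7.4, 0.0], 0.06],
[[-0.0039, 0.0001, 0.0121], [0.0, -7.5, 0.1], 0.06],
end [ 0.472 -0.     0.24 ] yaw 85.72
```

View pics/w13.png

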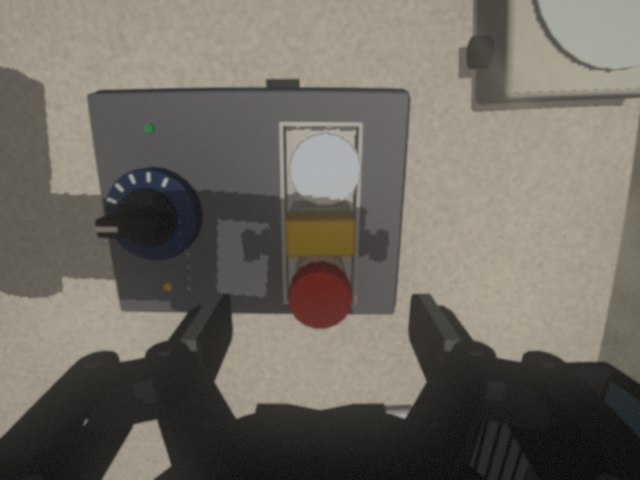

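View pics/s13.png

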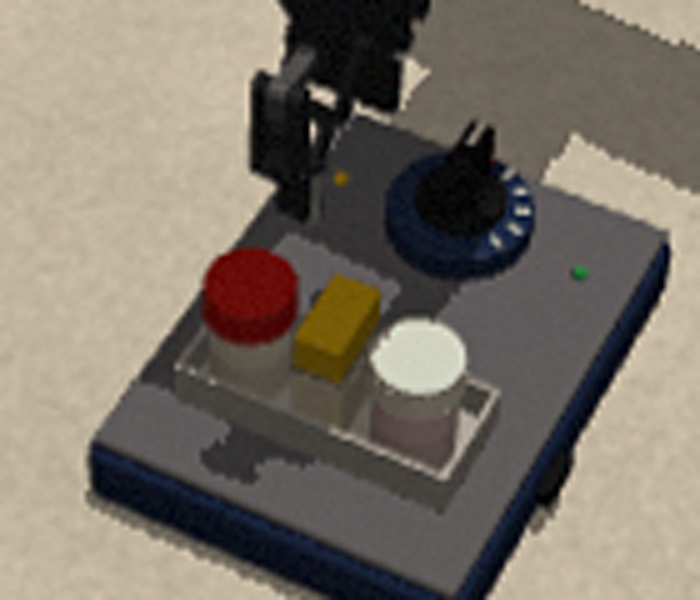

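```bash
python3 - <<'E'
from h import *
plan([0.50,0.024,0.24],85.7,12,0.06)
E
```

```text
[[-0.0103, 0.0, -0.0], [0.0, -7.5, 0.0], 0.06],
[[-0.0103, 0.0, 0.0013], [0.0, -7.5, 0.0], 0.06],
[[-0.01, 0.0, 0.0027], [0.0, -7.5, 0.0], 0.06],
[[-0.0096, 0.0, 0.004], [0.1, -7.5, 0.0], 0.06],
[[-0.009, 0.0001, 0.0052], [0.0, -7.5, 0.0], 0.06],
[[-0.0082, 0.0, 0.0063], [0.1, -7.5, 0.0], 0.06],
[[-0.0073, 0.0001, 0.0073], [0.1, -7.5, 0.0], 0.06],
[[-0.0063, 0.0001, 0.0082], [0.0, -7.5, 0.1], 0.06],
[[-0.0052, 0.0001, 0.0089], [0.1, -7.5, 0.0], 0.06],
[[-0.004, 0.0001, 0.0095], [0.0, -7.5, 0.1], 0.06],
[[-0.0027, 0.0001, 0.01], [0.1, -7.4, 0.0], 0.06],
[[-0.0013, 0.0001, 0.0102], [0.0, -7.5, 0.1], 0.06],
end [0.5   0.024 0.24 ] yaw 85.72
```

Call:
{"fn": "carry_out", "kwargs": {"plan": [[[-0.0105,0,0],[0,-7.5,0],0.06],[[-0.0105,0,0.0015],[0,-7.5,0],0.06],[[-0.01,0,0.0025],[0,-7.5,0],0.06],[[-0.0095,0,0.004],[0,-7.5,0],0.06],[[-0.009,0,0.005],[0,-7.5,0],0.06],[[-0.008,0,0.0065],[0,-7.5,0],0.06],[[-0.0075,0,0.0075],[0,-7.5,0],0.06],[[-0.0065,0,0.008],[0,-7.5,0],0.06]]}}

```text
time_s: 20.58
position: [0.5388, 0.0212, 0.236]
tool_rot: [[0.558, -0.001, -0.83], [0.83, 0.0, 0.558], [-0.0, -1.0, 0.001]]
ft_force: [0.1, 0.2, 0.1]
grip_width: 0.06
```

Call:
{"fn": "carry_out", "kwargs": {"plan": [[[-0.005,0,0.009],[0,-7.5,0],0.06],[[-0.004,0,0.0095],[0,-7.5,0],0.06],[[-0.0025,0,0.01],[0,-7.5,0],0.06],[[-0.0015,0,0.01],[0,-7.4,0],0.06],[[0,0,0],[0,0,0],0.06],[[0,0,0],[0,0,0],0.06]]}}

```text
time_s: 21.32
position: [0.4988, 0.0241, 0.2364]
tool_rot: [[0.077, -0.0, -0.997], [0.997, 0.0, 0.077], [0.0, -1.0, 0.0]]
ft_force: [-0.0, -0.6, 0.6]
grip_width: 0.0601
```

```bash
python3 - <<'E'
from h import *
st=show(); p=env.get_image("wrist"); save(p,"w14"); print(proj(p,[.472,.027,.122],st))
E
```

```text
t 21.32 p [0.4988 0.0241 0.2364] yaw 85.57 down [-1.e-04  0.e+00 -1.e+00] F [-0.  -0.6  0.6] w 0.0601
[197.76100964 320.34686938]
```

View pics/w14.png

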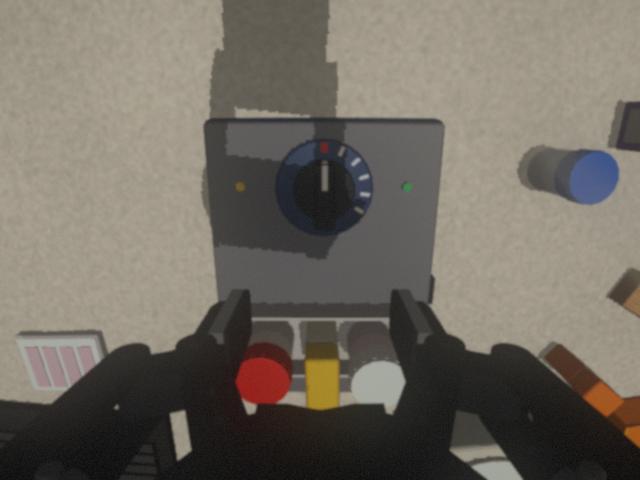

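```bash
python3 - <<'E'
from h import *
st=show(); p=env.get_image("wrist"); im=p["image"].astype(float); im=np.clip(im*2.5,0,255).astype(np.uint8)
cv2.imwrite("pics/w14c.png",cv2.resize(im[130:250,260:390][:,:,::-1],None,fx=5,fy=5,interpolation=cv2.INTER_CUBIC))
print("turret circle ctr",atz(p,187,324.5,.08,st)); 
E
```

```text
t 21.38 p [0.4988 0.0241 0.2364] yaw 85.59 down [-1.e-04  0.e+00 -1.e+00] F [ 0.4 -0.3 -0.2] w 0.0605
turret circle ctr [0.47069293 0.03065136 0.08      ]
```

View pics/w14c.png

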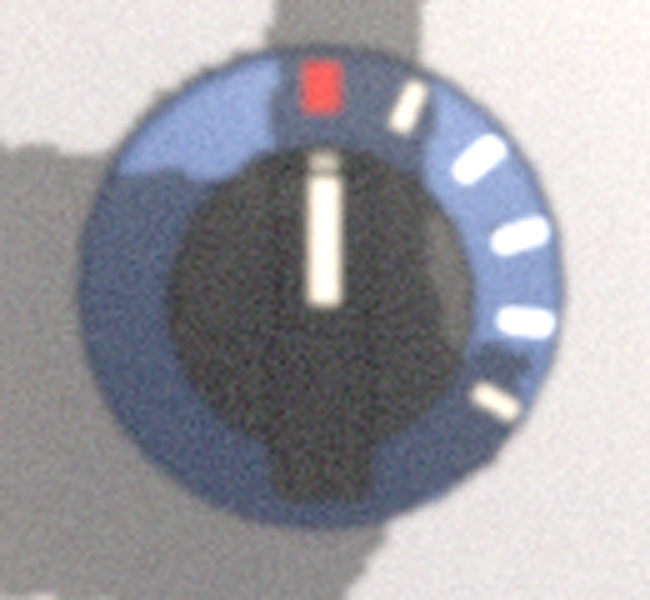

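```bash
python3 - <<'E'
from h import *
show(); plan([0.471,0.0295,0.150],85.8,4,0.05)
E
```

```text
t 21.43 p [0.4988 0.0241 0.2364] yaw 85.62 down [-2.e-04  0.e+00 -1.e+00] F [-0.8  0.1  0.5] w 0.06
[[0.0008, 0.0216, 0.007], [-0.0, -0.0, 0.0], 0.05],
[[0.0008, 0.0216, 0.007], [-0.0, -0.1, 0.0], 0.05],
[[0.0008, 0.0216, 0.0071], [-0.0, -0.0, 0.0], 0.05],
[[0.0009, 0.0216, 0.007], [-0.0, -0.1, 0.0], 0.05],
end [0.471  0.0295 0.15  ] yaw 85.82
```

Call:
{"fn": "carry_out", "kwargs": {"plan": [[[0.001,0.0215,0.007],[0,0,0],0.05],[[0.001,0.0215,0.007],[0,0,0],0.05],[[0.001,0.0215,0.007],[0,0,0],0.05],[[0.0005,0.0215,0.007],[0,0,0],0.05],[[0,0,0],[0,0,0],0.05],[[0,0,0],[0,0,0],0.05]]}}

```text
time_s: 22.18
position: [0.4717, 0.0296, 0.1514]
tool_rot: [[0.075, 0.001, -0.997], [0.997, -0.0, 0.075], [-0.0, -1.0, -0.001]]
ft_force: [-0.4, -0.2, 0.2]
grip_width: 0.0498
```

```bash
python3 - <<'E'
from h import *
st=show(); p=env.get_image("wrist"); im=p["image"].astype(float); im=np.clip(im*2.2,0,255).astype(np.uint8)
cv2.imwrite("pics/w15.png",cv2.resize(im[130:430,180:460][:,:,::-1],None,fx=2,fy=2,interpolation=cv2.INTER_CUBIC))
E
```

```text
t 22.18 p [0.4717 0.0296 0.1514] yaw 85.68 down [ 1.4e-03 -3.0e-04 -1.0e+00] F [-0.4 -0.2  0.2] w 0.0498
```

View pics/w15.png

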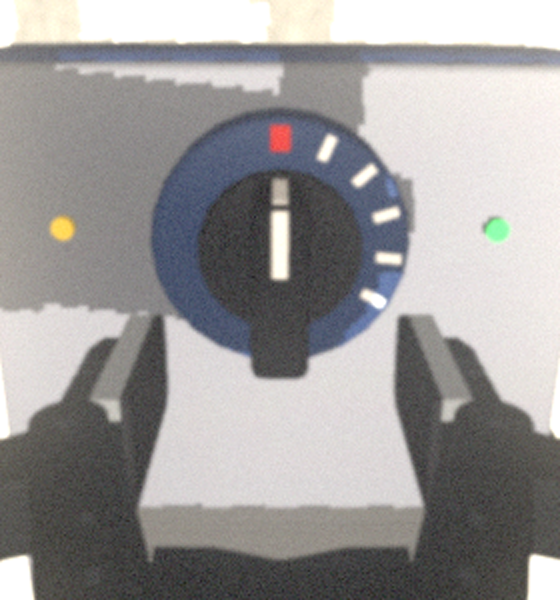

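```bash
python3 - <<'E'
from h import *
st=show(); p=env.get_image("wrist")
print(atz(p,130+234/2,180+280/2,.08,st)); print("bar ends top",atz(p,130+207/2,320,.122,st),atz(p,130+345/2,320,.122,st))
plan([0.471,0.0297,0.095],85.7,3,0.05)
E
```

```text
t 22.23 p [0.4717 0.0296 0.1515] yaw 85.69 down [ 1.8e-03 -3.0e-04 -1.0e+00] F [ 1.2  0.2 -0.6] w 0.0495
[0.46875955 0.03025376 0.08      ]
bar ends top [0.44785251 0.03179813 0.122     ] [0.48612857 0.0288859  0.122     ]
[[0.0, 0.0188, 0.0002], [0.0, -0.0, -0.0], 0.05],
[[0.0, 0.0188, 0.0003], [0.1, -0.0, -0.0], 0.05],
[[0.0001, 0.0189, 0.0002], [0.0, -0.0, -0.0], 0.05],
end [0.471  0.0297 0.095 ] yaw 85.7
```

Call:
{"fn": "carry_out", "kwargs": {"plan": [[[0,0.02,0.0015],[0,0,0],0.05],[[0,0.02,0],[0,0,0],0.05],[[0,0.015,0],[0,0,0],0.05],[[0,0,0],[0,0,0],0.05]], "force": 50}}

```text
time_s: 22.78
position: [0.4694, 0.0298, 0.0955]
tool_rot: [[0.075, -0.001, -0.997], [0.997, 0.0, 0.075], [0.0, -1.0, 0.001]]
ft_force: [0.4, -0.4, -0.5]
grip_width: 0.0499
```

Call:
{"fn": "carry_out", "kwargs": {"plan": [[[0,0,0],[0,0,0],0.03],[[0,0,0],[0,0,0],0.024],[[0,0,0],[0,0,0],0.02],[[0,0,0],[0,0,0],0.015],[[0,0,0],[0,0,0],0.01],[[0,0,0],[0,0,0],0.005],[[0,0,0],[0,0,0],0.005]]}}

```text
time_s: 23.65
position: [0.4695, 0.0295, 0.0962]
tool_rot: [[0.075, 0.001, -0.997], [0.997, -0.001, 0.075], [-0.001, -1.0, -0.001]]
ft_force: [-1.2, -1.0, 6.3]
grip_width: 0.0148
```

```bash
python3 - <<'E'
from h import *
st=show(); print(np.round(st["wrist_torque"],3)); p=env.get_image("wrist"); im=p["image"].astype(float); im=np.clip(im*2.2,0,255).astype(np.uint8)
cv2.imwrite("pics/w16.png",cv2.resize(im[130:430,180:460][:,:,::-1],None,fx=2,fy=2,interpolation=cv2.INTER_CUBIC))
E
```

```text
t 23.65 p [0.4695 0.0295 0.0962] yaw 85.7 down [ 7.e-04 -6.e-04 -1.e+00] F [-1.2 -1.   6.3] w 0.0148
[-0.395  0.411 -0.104]
```

View pics/w16.png

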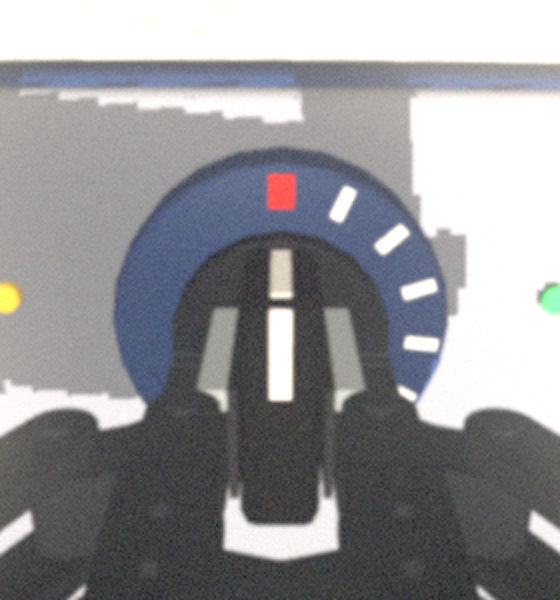

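Call:
{"fn": "carry_out", "kwargs": {"plan": [[[0,0,0],[0,4,0],0.005],[[0,0,0],[0,4,0],0.005],[[0,0,0],[0,4,0],0.005],[[0,0,0],[0,4,0],0.005],[[0,0,0],[0,4,0],0.005],[[0,0,0],[0,4,0],0.005]]}}

```text
time_s: 24.45
position: [0.4699, 0.0307, 0.0962]
tool_rot: [[0.476, 0.002, -0.879], [0.879, 0.002, 0.476], [0.002, -1.0, -0.001]]
ft_force: [0.6, 7.2, 4.9]
grip_width: 0.0151
```

```bash
python3 - <<'E'
from h import *
st=show(); print(np.round(st["wrist_torque"],3)); p=env.get_image("wrist"); im=p["image"].astype(float); im=np.clip(im*2.2,0,255).astype(np.uint8)
cv2.imwrite("pics/w17.png",cv2.resize(im[130:430,180:460][:,:,::-1],None,fx=2,fy=2,interpolation=cv2.INTER_CUBIC))
E
```

```text
t 24.45 p [0.4699 0.0307 0.0962] yaw 61.56 down [ 0.0019  0.0017 -1.    ] F [0.6 7.2 4.9] w 0.0151
[ 1.055 -0.209  0.067]
```

View pics/w17.png

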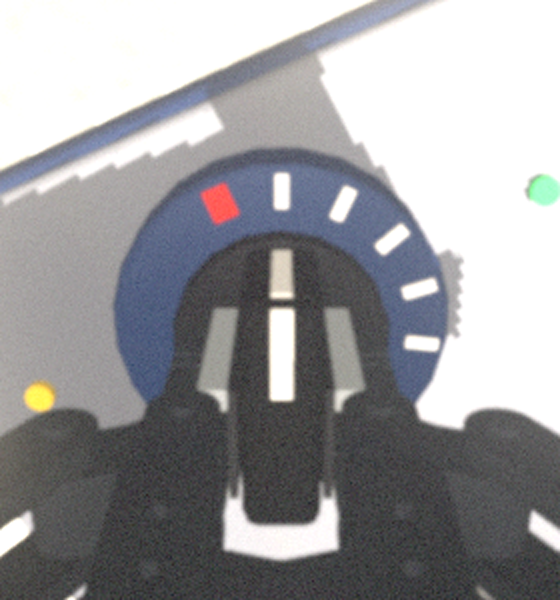

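Call:
{"fn": "carry_out", "kwargs": {"plan": [[[0,0,0],[0,4,0],0.005],[[0,0,0],[0,4,0],0.005],[[0,0,0],[0,4,0],0.005],[[0,0,0],[0,4,0],0.005],[[0,0,0],[0,4,0],0.005],[[0,0,0],[0,4,0],0.005]]}}

```text
time_s: 25.25
position: [0.4707, 0.0316, 0.0962]
tool_rot: [[0.793, 0.004, -0.609], [0.609, 0.003, 0.793], [0.005, -1.0, 0.0]]
ft_force: [6.0, 12.4, 1.6]
grip_width: 0.0152
```

Call:
{"fn": "carry_out", "kwargs": {"plan": [[[0,0,0],[0,4,0],0.005],[[0,0,0],[0,4,0],0.005],[[0,0,0],[0,4,0],0.005],[[0,0,0],[0,4,0],0.005],[[0,0,0],[0,4,0],0.005],[[0,0,0],[0,4,0],0.005],[[0,0,0],[0,0,0],0.005]]}}

```text
time_s: 26.12
position: [0.4718, 0.0321, 0.0962]
tool_rot: [[0.972, 0.007, -0.236], [0.236, 0.004, 0.972], [0.008, -1.0, 0.003]]
ft_force: [11.3, 16.3, -1.8]
grip_width: 0.0152
```

```bash
python3 - <<'E'
from h import *
st=show(); print(np.round(st["wrist_torque"],3)); p=env.get_image("wrist"); im=p["image"].astype(float); im=np.clip(im*2.2,0,255).astype(np.uint8)
cv2.imwrite("pics/w18.png",cv2.resize(im[130:430,180:460][:,:,::-1],None,fx=2,fy=2,interpolation=cv2.INTER_CUBIC))
s=env.get_image("scene"); save(s,"s18",(180,340,240,430),4)
show()
E
```

```text
t 26.12 p [0.4718 0.0321 0.0962] yaw 13.63 down [ 0.0067  0.0045 -1.    ] F [11.3 16.3 -1.8] w 0.0152
[ 2.762 -1.816  0.163]
t 26.23 p [0.4718 0.0321 0.0962] yaw 13.67 down [ 0.0067  0.0045 -1.    ] F [11.2 15.7 -1.8] w 0.0149
```

View pics/w18.png

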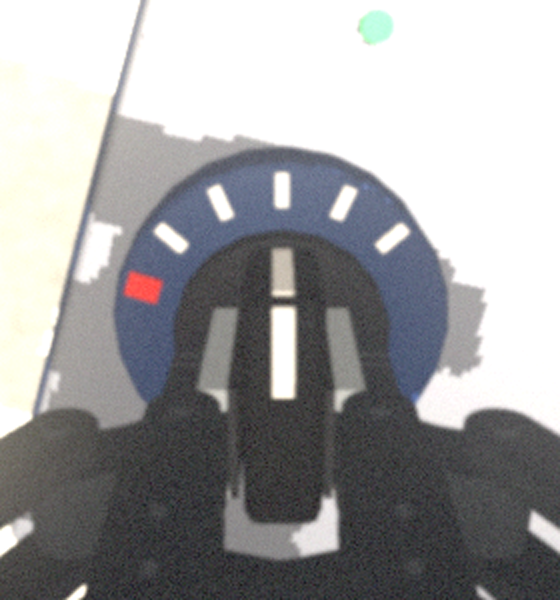

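View pics/s18.png

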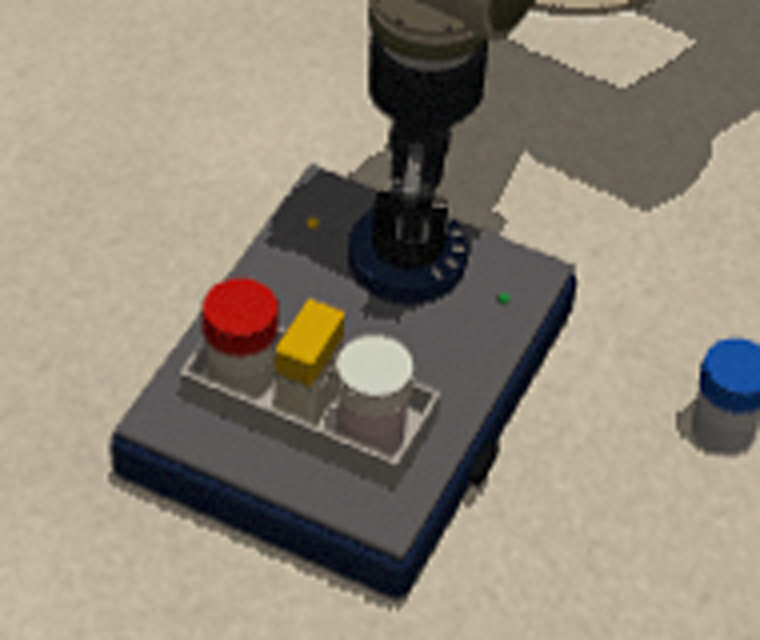

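Call:
{"fn": "carry_out", "kwargs": {"plan": [[[0.001,0,0.001],[0,0,0],0.005],[[0.0005,0,0.0005],[0,0,0],0.005],[[0,0,0],[0,0,0],0.005],[[0,0,0],[0,0,0],0.005]]}}

```text
time_s: 26.72
position: [0.4719, 0.0323, 0.0962]
tool_rot: [[0.972, 0.004, -0.237], [0.237, 0.001, 0.972], [0.004, -1.0, 0.0]]
ft_force: [4.5, 4.5, 1.8]
grip_width: 0.015
```

```bash
python3 - <<'E'
from h import *
st=show(); print(np.round(st["wrist_torque"],3)); p=env.get_image("wrist"); im=p["image"].astype(float); im=np.clip(im*2.2,0,255).astype(np.uint8)
cv2.imwrite("pics/w19.png",cv2.resize(im[130:430,180:460][:,:,::-1],None,fx=2,fy=2,interpolation=cv2.INTER_CUBIC))
s=env.get_image("scene"); save(s,"s19")
show()
E
```

```text
t 26.73 p [0.4719 0.0323 0.0962] yaw 13.7 down [ 0.004   0.0012 -1.    ] F [4.5 4.5 1.8] w 0.015
[ 0.843 -0.842  0.122]
t 26.82 p [0.4719 0.0323 0.0962] yaw 13.7 down [ 0.0041  0.0012 -1.    ] F [4.6 4.7 1.2] w 0.0151
```

View pics/w19.png

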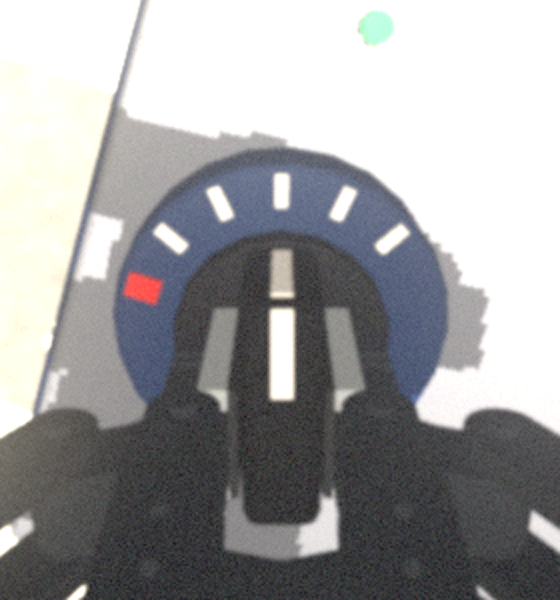

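View pics/s19.png

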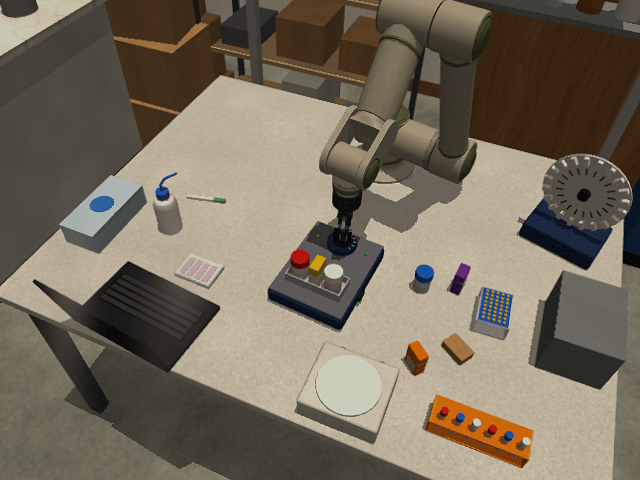

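The pointer sits exactly at the third mark (col 282), the three containers stand in the tray, and the bystanders are unmoved. I'm handing the job in now.

```bash
python3 -c "
from h import *
print(env.close_job()); show()"
```

```text
the job is handed in; nothing more can be done
None
the job is handed in; nothing more can be done
```

The job is done and handed in at about 27 s of the 67 s limit; no verdict was reported back.

- **Packing:** I set the red-lidded jar at the tray's -y end and the yellow-capped slide case between it and the white-lidded jar. Each was lowered until the wrist felt contact before I let go. The last scene picture shows all three upright in the tray and the other things on the bench where they were.
- **Knob:** I gripped the pulse knob at 50 N and turned it 72.0° clockwise. The last wrist picture shows the pointer in line with the third white mark, and the gripper is still holding it there.
- **Forces:** Turning built up about 20 N of sideways force because the grip was about 3 mm off the knob's axis. I shifted the arm slightly and that dropped to about 6 N, with the knob angle unchanged.
- **Disagreements:** Position estimates from the wrist and top cameras differed by 2–5 mm, so I lined up the tray and knob in close wrist views instead. No check failed.

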